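# Load the snack chopper and hold its lid short of the click

## Task

Tip the four biscuits off the snack tray into the chopper bowl without touching them, and set the empty tray back down upright on the table, clear of the chopper. Then put the bayonet lid on with its lugs through the collar's gaps, twist it clockwise to half-way, where its grip bar points at the round pips, never as far as the click at the straight ribs, and finish while still holding it there against its spring. Leave the other things on the table where they are.

Things in the scene. Friction and masses are not known exactly. Their poses are not given: they have to be found in the camera images.
- chopper_mouth (a point): Centre of the food chopper's mouth, level with its grey collar's top, 150 mm above the table; z up. The collar is 6 mm thick, its hole 116 mm in diameter, widened by two entry gaps 28 mm wide at this frame's +x and -x, for the lid's two lugs. Below the collar the lugs turn clockwise seen from above (a stop blocks the other way).
- chopper: Food chopper, fixed; origin under its centre, axes as chopper_mouth. White foot (diameter 172 mm, 55 mm high), clear bowl (outer diameter 156 mm, inner floor 61 mm above the table). On the collar's top, clockwise from each gap: a round pip at 40 deg (half-way, where the lid is to be held) and a straight rib at 80 deg (locked).
- half_pip (a point): The round half-way pip nearest clockwise to the +x gap, on the collar's top, 71.5 mm from the axis; the other is opposite.
- catch (a joint): Sprung ring under the collar, rad: 0 at rest, grows as the lid's lugs push it clockwise, stops at 1.15. The lugs meet it when the lid is about 14 deg from the gaps; then it turns with the lid: about 0.45 when the bar points at the pips; it clicks and starts the motor at 0.98 (70 deg). Pushes back 0.06 N m at first, 0.12 half-way; turns a lid that is let go back.
- lid: White bayonet lid, 0.12 kg, lying right way up; origin under its centre. Plug of diameter 112 mm, chamfered, with lugs at +x and -x (20 mm wide, out to 66 mm, 1 to 7 mm above the underside); flange of diameter 128 mm from 15 to 21 mm; on top a grip bar along x. A half turn gives the same lid. Seated, the flange lies on the collar, the underside 15 mm below the collar's top.
- lid_grip (a point): Middle of the lid's upright grip bar (76 mm long in x, 16 mm wide in y, 21 to 67 mm above the underside), 44 mm above the lid's underside, so 29 mm above the collar's top when seated. Axes as the lid: x along the bar and through both lugs, z up.
- tray: White glazed snack tray, 0.2 kg; origin at the centre of its underside. Floor 110 mm (x) by 76 mm (y), 4 mm thick; walls up to 24 mm, 5 mm thick, on both sides and the back; open at the front (+x). Biscuits begin to slide at a slope of about 19 to 25 deg.
- tray_grip (a point): Middle of the tray's upright handle tab behind its back wall, 76 mm behind the tray's origin (-x) and 40 mm above its underside; the tab is 42 mm long (x), 12 mm wide (y) and rises from the table to 60 mm. Axes as the tray: +x towards the open front, z up.
- tray_lip (a point): Middle of the tray's open front edge, on the floor's upper face (55 mm ahead of the tray's origin, 4 mm above its underside).
- biscuit1_center (a point): Centre of a hard round biscuit, diameter 26 mm, 14 mm thick, 15 g, lying on the tray.
- biscuit2_center (a point): Centre of a hard round biscuit, diameter 26 mm, 14 mm thick, 15 g, lying on the tray.
- biscuit3_center (a point): Centre of a hard round biscuit, diameter 26 mm, 14 mm thick, 15 g, lying on the tray.
- biscuit4_center (a point): Centre of a hard round biscuit, diameter 26 mm, 14 mm thick, 15 g, lying on the tray.
- dish: Bystander: white dessert dish, diameter 120 mm, 40 mm high; origin under its centre.
- mug: Bystander: white mug, diameter 76 mm, 85 mm high.
- jar: Bystander: small amber jar with steel cap, diameter 56 mm, 75 mm high.
- canister: Bystander: steel tea canister, diameter 68 mm, 100 mm high.
- spoon: Bystander: steel spoon, 150 mm long.
Things that resemble listed ones, but are neither listed nor needed, are in the scene too. Of the things that look like the lid, take the one that is farthest from the robot's base at the start.

How it is judged (in metres and radians):
On the way, in this order (a step that is already met when the one before it is completed fails the run):
1. all four biscuits are in the chopper bowl (horizontal distance between each of biscuit1_center, biscuit2_center, biscuit3_center, biscuit4_center and chopper_mouth below 0.074 m and z of biscuit1_center in the frame of chopper_mouth between -0.1 and -0.02 m and z of biscuit2_center in the frame of chopper_mouth between -0.1 and -0.02 m and z of biscuit3_center in the frame of chopper_mouth between -0.1 and -0.02 m and z of biscuit4_center in the frame of chopper_mouth between -0.1 and -0.02 m), for 0.2 s.
2. the lid sits in the collar, its lugs below the collar's top (horizontal distance between lid_grip and chopper_mouth below 0.006 m and z of lid_grip in the frame of chopper_mouth below 0.033 m and angle between lid_grip's own z axis and vertical below 0.08 rad), for 0.1 s.
At the end, for the whole second after the job is handed in: Biscuits in the bowl; lid seated (6 mm of the axis, 4 mm of full depth), turned clockwise 40 deg from the gaps within 13 deg, catch at 0.15 to 0.75 rad, still, held by the fingers (over 1.5 N); tray level on the table within 4 mm, untouched, its handle over 100 mm from the chopper axis (all of step 1 and all of step 2 and angle between the x axis of lid_grip and the x axis of chopper_mouth, either way round between 0.471239 and 0.925025 rad and value of joint catch between 0.15 and 0.75 rad and contact force between the fingers and lid above 1.5 N and angular speed of lid below 0.1 rad/s and z of tray_grip in the frame of chopper_mouth below -0.106 m and angle between tray_grip's own z axis and vertical below 0.08 rad and contact force between tray and the arm below 0.1 N and contact force between tray and the fingers below 0.1 N and horizontal distance between tray_grip and chopper_mouth above 0.1 m); the arm keeps its last pose, push and grip.
It fails at once if the lid is turned to the click and the motor starts (value of joint catch above 0.98 rad).
It fails at once if the robot touches a biscuit (contact force between any of the fingers, the arm and biscuit1 above 1 N or contact force between any of the fingers, the arm and biscuit2 above 1 N or contact force between any of the fingers, the arm and biscuit3 above 1 N or contact force between any of the fingers, the arm and biscuit4 above 1 N).
It fails at once if a bystander is moved or knocked over (distance of any of dish, mug, jar, canister, spoon from where it was at the start of the episode above 0.04 m or angle between any of dish, mug, jar, canister's own z axis and vertical above 0.5 rad).
It also fails if it takes over 72 s, if anything falls off the work surface, if the arm or the gripper's body presses on something with over 40 N, if the wrist force passes 120 N, or if a joint passes its speed limit or range.

## Robot

A 6-joint arm with a two-finger parallel gripper is mounted at the origin on the work surface. World frame = base frame: x ahead of the robot, y to its left, z up, the work surface at z = 0. Lengths are in m, angles in degrees, forces in N, time in s.
With the tool pointing down it reaches from about 0.35 to 0.875 m from the base axis. Payload 4.2 kg.
Tool frame: the origin (TCP) lies at the very end of the fingers, on their centre line; the grasp point (between the pads) lies 19 mm behind it; z points along the fingers, y is the direction in which the jaws open and shut (so a half turn about z gives the same grasp; the last joint's range is limited). The gripper opens to 87 mm and grips with 3 to 60 N. Pads are 19 mm wide; open, the fingers measure 117 mm over their backs; the gripper's body (75 mm by 190 mm) begins 51 mm behind the grasp point.
Start: joints at [79.332, 22.042, 0.453, 0, -68.411, -14.817], TCP at [0.269, 0.564, 0.198] pointing down, gripper open.
Joint ranges: [-179.83, 179.83], [-69.29, 118.12], [-61.27, 80.66], [-181.25, 117.63], [-171.15, -9.14], [-177.46, 177.46]. Speed limits (degrees/s): [159.86, 159.86, 180, 180, 180, 180].

## Interface

Orientations are given as a 3x3 rotation matrix whose columns are the frame's x, y, z axes.
In Python, from station import r, imaging gives the robot as it stands. The module is installed in compiled form; this text tells all that it offers.
- The arm moves only by the tool move_arm, never from a script. Its argument "motion" is one flat list of numbers, 7 for each row, row after row: the shift along the tool's x, y, z in units of 40 mm (1.0 is 40 mm), then the turn, a rotation vector about the tool's x, y, z in units of 5 degrees (1.0 is 5 degrees), then the gripper's target within -1 to 1 (shut at 1, half-way at 0, fully open at -1). In form: [dx, dy, dz, wx, wy, wz, gripper, dx, dy, dz, wx, wy, wz, gripper, ...]. A call has 1 to 20 rows; each row is the pose to reach, as a shift and turn from the pose measured when the call began, along the tool's axes at that moment; what a row does not reach only later rows make up. A row lasts 1/12 s, in which the tool goes at most 41.7 mm and 7.16 degrees, less where a joint would pass 70% of its speed; a pose out of reach is approached as far as the arm can. A call with a gripper value outside its range is refused whole. The fingers move at their own pace and stop on an object; the grip force is fixed at half the most. Time passes only in rows, so rows that repeat a pose let the fingers close. It gives the time, the measured TCP pose, the force and the opening at its end, in the units of the state.
- r.sense(): the state, without advancing time (a new reading comes with each control period).
- imaging.capture(name): name is "side" or "top" or "wrist"; returns the picture (400x640x3 uint8, blue, green, red); there is no depth.
- imaging.camera_params(name): a dict with "intrinsics" (3x3 intrinsics, pixels), "world_from_camera" (4x4, takes a point from camera to world coordinates). Camera axes: x right, y down, z forward; pixel columns grow to the right and rows downward; lengths in m; the calibration is good to about 2 mm. A picture is of the moment at which its call begins: read the wrist's pose just before it. camera_params takes no time and is no camera call; for the wrist camera it gives the pose at the moment of the call.
- r.finish_job(): hands the job in, once; it reports no verdict.
The state is a dict: "time_s": time; "joints": joint angles; "joint_velocities": joint speeds; "effort": joint torques, N m; "tcp_pos": TCP position; "ee_rot": TCP orientation; "wrist_force": force on the tool from outside, world axes, zero at the start; "moment": the same for the moment, N m; "gripper_width": opening from 0.0 (shut) to 1.0 (fully open).
Only numpy, scipy, OpenCV 4.12 (cv2) and the standard library are available. Lean on these libraries where they do the work, as an engineer would, in place of code of your own. Each camera call takes 0.05 s, during which the arm holds its last target.

## Working session

There is one attempt and no reset: what is moved stays moved. The work goes in short steps, Python scripts to look and compute and a tool call to move; the robot and the scene stay as the last step left them, time stands still between calls to the robot, and variables do not carry over. Pictures are saved under pics/ and viewed, and the job is handed in when it is done.

Besides the shell and the picture viewer there is one more tool, called after "Emit:" in YAML: its name, and indented under it one key for each argument. move_arm: Moves the arm, as the interface text tells. Its arguments: {"type":"object","properties":{"motion":{"type":"array","items":{"type":"number"}}},"required":["motion"]}

```bash
mkdir -p pics
python3 - <<'E'
from station import r, imaging
import cv2
print(r.sense())
for n in ["side","top","wrist"]:
    im=imaging.capture(n); cv2.imwrite(f"pics/{n}0.png",im)
    p=imaging.camera_params(n); print(n,p["intrinsics"],p["world_from_camera"])
E
```

```text
{'time_s': 0.0, 'joints': array([ 7.93302537e+01,  2.20901362e+01,  3.80645755e-01, -2.95708753e-02,
       -6.84101070e+01, -1.48151689e+01]), 'joint_velocities': array([ 0.00726082,  0.02017154,  0.06984503, -0.0293812 , -0.07996738,
       -0.04443913]), 'effort': array([-1.90814094e-04, -3.90666211e+01,  1.87406731e+01,  4.22012866e+00,
        1.09537636e-02, -1.89736343e-04]), 'tcp_pos': array([0.26863623, 0.56360691, 0.19697064]), 'ee_rot': array([[ 9.02616683e-01, -4.30444406e-01, -8.58065567e-04],
       [-4.30445255e-01, -9.02614553e-01, -1.96238191e-03],
       [ 7.01938485e-05,  2.14062891e-03, -9.99997706e-01]]), 'wrist_force': array([ 0.26757598, -0.11616926,  0.03421464]), 'moment': array([ 0.09126761, -0.01120416,  0.03303877]), 'gripper_width': 1.0042716869304098}
side [[438.08990104   0.         314.60516489]
 [  0.         438.08990104 202.28590782]
 [  0.           0.           1.        ]] [[ 8.88674546e-01 -3.48044246e-01  2.98534344e-01  1.97315908e-01]
 [-4.58537813e-01 -6.75652602e-01  5.77266521e-01 -6.77277215e-01]
 [ 7.91215128e-04 -6.49891348e-01 -7.60026716e-01  1.02386228e+00]
 [ 0.00000000e+00  0.00000000e+00  0.00000000e+00  1.00000000e+00]]
top [[481.88810982   0.         321.0400678 ]
 [  0.         481.88810982 204.98927053]
 [  0.           0.           1.        ]] [[-0.00529807 -0.99637951  0.08485163  0.42144261]
 [-0.99997372  0.00569874  0.0044805   0.03102729]
 [-0.00494782 -0.08482567 -0.99638352  1.37463643]
 [ 0.          0.          0.          1.        ]]
wrist [[305.34321523   0.         317.18407827]
 [  0.         305.34321523 201.77426027]
 [  0.           0.           1.        ]] [[-0.42957324 -0.86044648 -0.2740414   0.34483822]
 [-0.90302983  0.40998334  0.12826065  0.52935595]
 [ 0.00199098  0.3025649  -0.95312671  0.38316816]
 [ 0.          0.          0.          1.        ]]
```

View pics/top0.png

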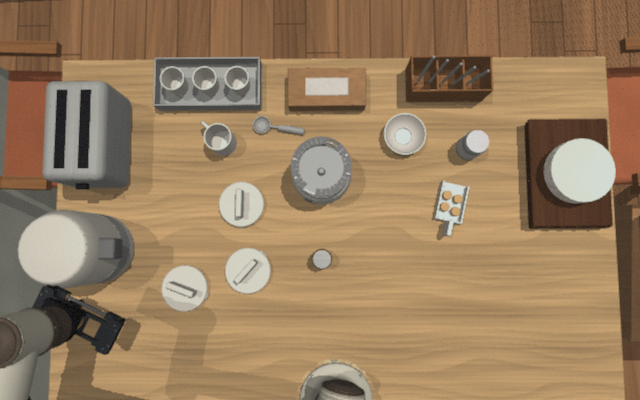

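View pics/side0.png

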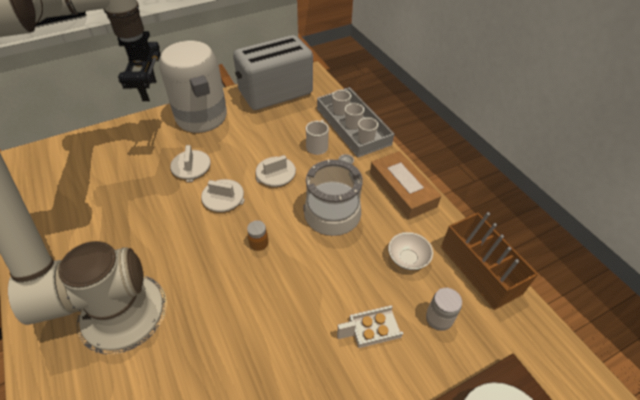

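View pics/wrist0.png

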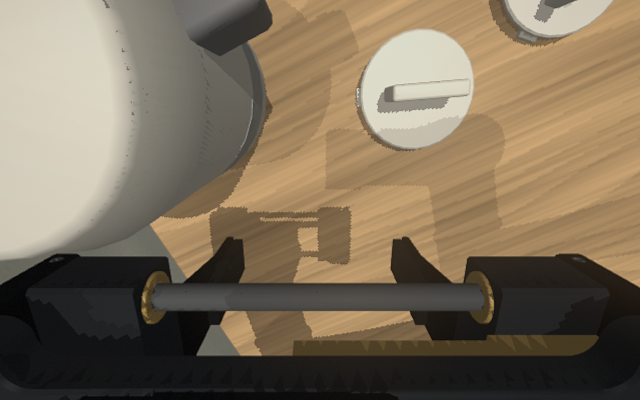

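```bash
cat > h.py <<'E'
import numpy as np, cv2
from station import r, imaging
def ray(n,u,v,P=None):
    P=P or imaging.camera_params(n); K=P["intrinsics"];T=P["world_from_camera"]
    d=T[:3,:3]@np.linalg.solve(K,[u,v,1.0]); return T[:3,3],d
def onz(n,u,v,z,P=None):
    o,d=ray(n,u,v,P); return o+d*(z-o[2])/d[2]
def proj(n,X,P=None):
    P=P or imaging.camera_params(n); T=P["world_from_camera"]
    c=T[:3,:3].T@(np.asarray(X,float)-T[:3,3]); p=P["intrinsics"]@c; return p[:2]/p[2]
def crop(n,u0,v0,w,h,s,out,im=None):
    im=imaging.capture(n) if im is None else im
    c=im[v0:v0+h,u0:u0+w]; cv2.imwrite(out,cv2.resize(c,None,fx=s,fy=s,interpolation=cv2.INTER_CUBIC))
E
python3 - <<'E'
from h import *
for n,p in dict(A=(242,204),B=(248,271),C=(185,288)).items():
    X=onz("top",*p,0.021); print(n,X,np.hypot(*X[:2]))
t=cv2.imread("pics/top0.png");s=cv2.imread("pics/side0.png")
crop("top",280,125,90,90,6,"pics/c1.png",t)
crop("side",290,145,90,95,6,"pics/c2.png",s)
crop("top",160,170,120,150,4,"pics/c3.png",t)
a=cv2.resize(t[175:240,425:480],None,fx=7,fy=7,interpolation=2)
b=cv2.resize(s[300:350,330:410],None,fx=5,fy=5,interpolation=2)
H=max(a.shape[0],b.shape[0]);o=np.zeros((H,a.shape[1]+b.shape[1],3),np.uint8);o[:a.shape[0],:a.shape[1]]=a;o[:b.shape[0],a.shape[1]:]=b
cv2.imwrite("pics/c4.png",o);print(o.shape)
E
```

```text
A [0.54079529 0.26015068 0.021     ] 0.6001149251278399
B [0.35312884 0.24178633 0.021     ] 0.42797267156776025
C [0.30708805 0.41684772 0.021     ] 0.5177500329720115
(455, 785, 3)
```

View pics/c1.png

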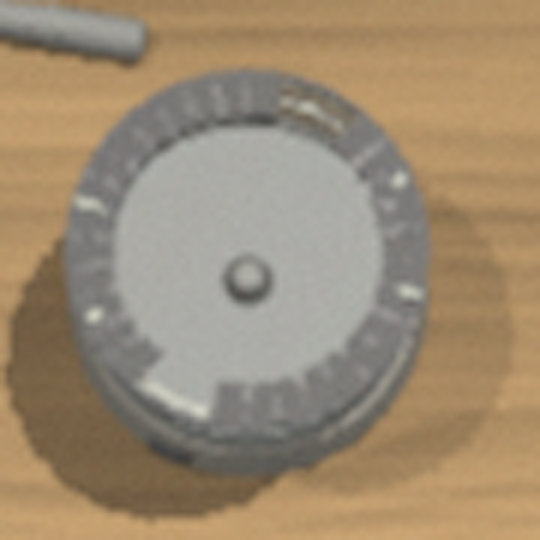

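View pics/c2.png

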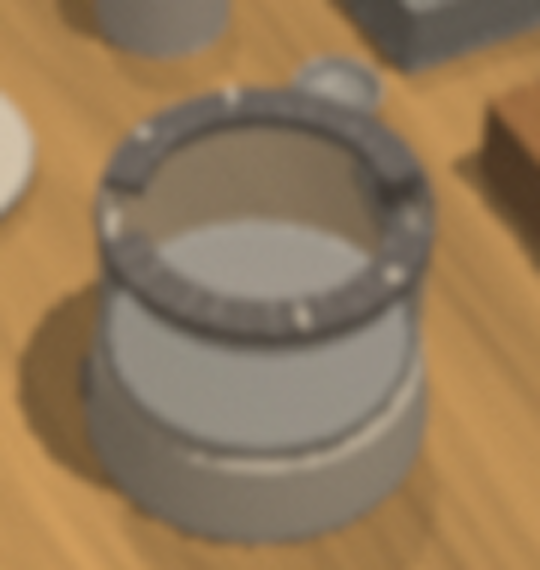

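View pics/c3.png

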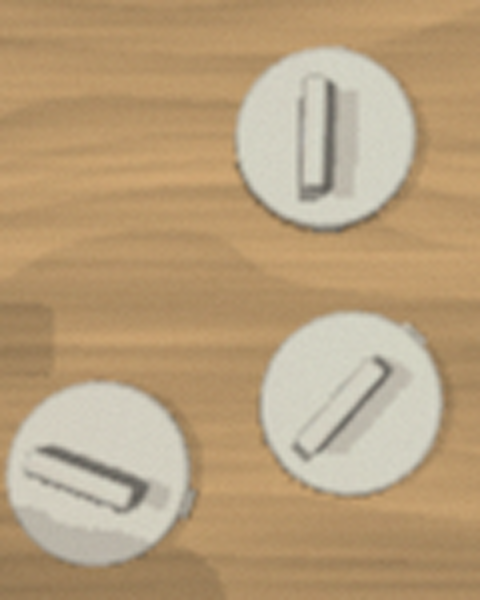

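View pics/c4.png

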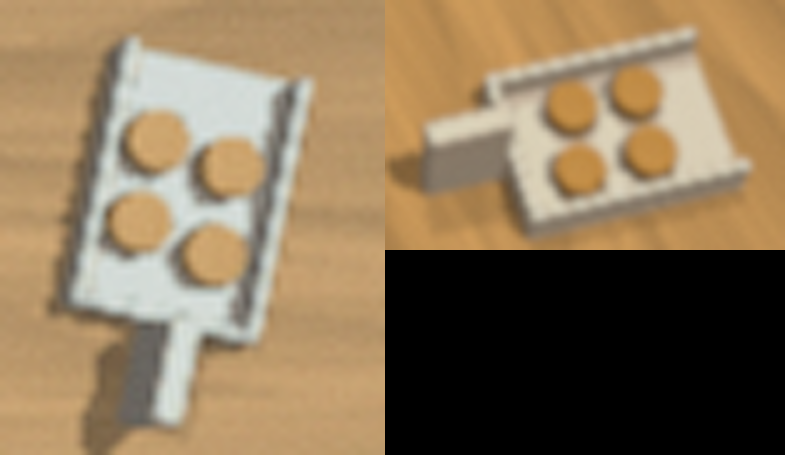

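```bash
cat > m1.py <<'E'
from h import *
t=cv2.imread("pics/top0.png");s=cv2.imread("pics/side0.png")
def cen(im,u,v,w=4):
    g=cv2.cvtColor(im,cv2.COLOR_BGR2GRAY).astype(float)
    for _ in range(3):
        u0,v0=int(round(u)),int(round(v)); p=g[v0-w:v0+w+1,u0-w:u0+w+1]
        q=np.clip(p-np.percentile(p,70),0,None); yy,xx=np.mgrid[v0-w:v0+w+1,u0-w:u0+w+1]
        u,v=(q*xx).sum()/q.sum(),(q*yy).sum()/q.sum()
    return u,v
marks={"top":[(280,125,[(398,178,-40),(410,292,-80),(93,315,140),(90,205,100)])],"side":[(290,145,[(145,130,140),(232,97,100),(393,273,-40),(303,315,-80)])]}
for n,im in (("top",t),("side",s)):
    P=[];A=[]
    for u0,v0,L in marks[n]:
        for x,y,a in L:
            u,v=cen(im,u0+x/6-.4,v0+y/6-.4,3); X=onz(n,u,v,0.152); P.append(X[:2]);A.append(a); print(n,a,round(u,1),round(v,1),X[:2].round(4))
    P=np.array(P)
    c=P.reshape(2,2,2) 
    C=P.mean(0); C=(( P[0]+P[2])/2+(P[1]+P[3])/2)/2
    d=P-C; print("C",C,"r",np.hypot(*d.T), "gapdir",(np.degrees(np.arctan2(d[:,1],d[:,0]))-np.array(A))%360)
for u,v in ((332.5,143.3),(310,190.8)): print("gap",onz("top",u,v,0.15))
E
python3 m1.py
```

```text
top -40 346.9 153.7 [ 0.6573 -0.0306]
top -80 347.8 173.1 [ 0.607  -0.0324]
top 140 295.4 177.1 [0.5976 0.1017]
top 100 294.0 158.4 [0.6462 0.1053]
C [0.62702112 0.0360006 ] r [0.07314967 0.07122078 0.07196506 0.07186298] gapdir [334.4663517  333.68526201 334.14483497 334.54659044]
side 140 312.5 165.2 [0.5977 0.1099]
side 100 327.8 158.9 [0.6484 0.1129]
side -40 355.1 190.2 [ 0.6559 -0.0271]
side -80 338.8 193.3 [ 0.6115 -0.0165]
C [0.62834951 0.04481304] r [0.07199013 0.0709668  0.07698368 0.06358384] gapdir [335.22177086 333.60684451 330.93617307 334.62298499]
gap [0.68519276 0.00614084 0.15      ]
gap [0.56230998 0.06457339 0.15      ]
```

```bash
sed -i 's/range(3)/range(2)/; s/np.percentile(p,70)/np.percentile(p,80)/; s/-\.4,3)/-.4,2)/' m1.py; sed -i 's/-\.4/-.42/g' m1.py; python3 m1.py
```

```text
top -40 346.1 154.5 [ 0.6553 -0.0286]
top -80 347.9 173.1 [ 0.607  -0.0326]
top 140 295.3 177.1 [0.5976 0.1019]
top 100 293.9 158.2 [0.6465 0.1056]
C [0.6266032  0.03655962] r [0.0712415  0.07188376 0.07152248 0.07181845] gapdir [333.77411022 334.20192642 333.96281002 333.91446959]
side 140 313.1 166.4 [0.5971 0.105 ]
side 100 327.8 159.1 [0.6477 0.1119]
side -40 355.2 190.4 [ 0.6558 -0.0275]
side -80 339.9 197.2 [ 0.6073 -0.0299]
C [0.62700123 0.03989686] r [0.0716662  0.07494851 0.07328764 0.07248533] gapdir [334.64628662 333.93787047 333.14248866 334.26739323]
gap [0.68519276 0.00614084 0.15      ]
gap [0.56230998 0.06457339 0.15      ]
```

Run:
```python
from h import *
f=lambda x,y:(425+x/7-.43,175+y/7-.43)
for nm,p,z in [("handle front",(187,322),.06),("handle back",(171,420),.06),("handle mid",(179,371),.06),("wallL front outer",(124,40),.024),("wallL back outer",(68,302),.024),("wallR front outer",(313,82),.024),("wallR back outer",(259,340),.024),
 ("b1",(157,140),.018),("b2",(232,166),.018),("b3",(139,221),.018),("b4",(214,254),.018)]:
    print(nm,onz("top",*f(*p),z)[:2].round(4))
print("side handle",onz("side",330+85/5-.4,300+122/5-.4,.06)[:2])
q=lambda a,b: np.degrees(np.arctan2(*(np.array(a)-b)[::-1]))
L=[onz("top",*f(*p),.024)[:2] for p in [(124,40),(68,302),(313,82),(259,340)]]
print(q(L[0],L[1]),q(L[2],L[3]),q(L[0],L[2])-90,q(L[1],L[3])-90,np.mean(L,0),np.linalg.norm(L[0]-L[2]),np.linalg.norm(L[0]-L[1]))
# Lid A bar
g=lambda x,y:(160+x/4-.375,170+y/4-.375)
print("lidA center flange",onz("top",*g(326,138),.018)[:2])
for p in [(316,74),(312,192),(314,133)]: print("bar",onz("top",*g(*p),.067)[:2])
for n,p in dict(dish=(405,135),can=(475,143),mug=(219,140),jar=(321,259),spoon=(290,128)).items(): print(n,onz("top",*p,.05)[:2])
```

```text
handle front [ 0.4887 -0.318 ]
handle back [ 0.4507 -0.3107]
handle mid [ 0.4697 -0.3143]
wallL front outer [ 0.6045 -0.3054]
wallL back outer [ 0.4988 -0.2802]
wallR front outer [ 0.587  -0.3809]
wallR back outer [ 0.4832 -0.3561]
b1 [ 0.5645 -0.3191]
b2 [ 0.5538 -0.349 ]
b3 [ 0.5317 -0.311 ]
b4 [ 0.5182 -0.3408]
side handle [ 0.47067351 -0.31238083]
-13.42655440142762 -13.453844950461157 -13.040504613926814 -11.643211728224358 [ 0.54337351 -0.3306496 ] 0.07753571941925062 0.10858753745101456
lidA center flange [0.5407191  0.26313212]
bar [0.58036019 0.26197465]
bar [0.49960893 0.26395188]
bar [0.53987942 0.26296584]
dish [ 0.72894609 -0.19837914]
can [ 0.70505207 -0.392696  ]
mug [0.71810243 0.32110074]
jar [0.38611916 0.03787817]
spoon [0.75091941 0.12268121]
```

```bash
cat >> h.py <<'E'
from scipy.spatial.transform import Rotation as Ro
def toolR(yaw,tilt=0,flip=False):
    """tool x at yaw (deg), z down; tilt: nose(+x heading) down by tilt deg"""
    h=np.radians(yaw); x=np.array([np.cos(h),np.sin(h),0]); z=np.array([0,0,-1.]); y=np.cross(z,x)
    R=np.c_[x,y,z]; left=np.array([-np.sin(h),np.cos(h),0])
    return Ro.from_rotvec(left*np.radians(tilt)).as_matrix()@R
def units(pos,R,s=None):
    s=s or r.sense(); A=s["ee_rot"]
    d=A.T@(np.asarray(pos)-s["tcp_pos"])/.04
    w=Ro.from_matrix(A.T@R).as_rotvec(degrees=True)/5
    return np.r_[d,w].round(3)
E
python3 - <<'E'
from h import *
print(units((.46,.05,.22),toolR(-13)),units((.475,-.314,.13),toolR(-13)))
E
```

```text
[ 9.845e+00  9.536e+00 -5.520e-01  1.900e-02  1.000e-03 -2.499e+00] [ 1.4100e+01  1.7584e+01  1.7110e+00  1.9000e-02  1.0000e-03 -2.4990e+00]
```

Emit:
move_arm:
  motion: [9.85, 9.54, -0.55, 0, 0, -2.5, -1, 9.85, 9.54, -0.55, 0, 0, -2.5, -1, 9.85, 9.54, -0.55, 0, 0, -2.5, -1, 9.85, 9.54, -0.55, 0, 0, -2.5, -1, 9.85, 9.54, -0.55, 0, 0, -2.5, -1, 9.85, 9.54, -0.55, 0, 0, -2.5, -1, 9.85, 9.54, -0.55, 0, 0, -2.5, -1, 9.85, 9.54, -0.55, 0, 0, -2.5, -1, 9.85, 9.54, -0.55, 0, 0, -2.5, -1, 9.85, 9.54, -0.55, 0, 0, -2.5, -1, 9.85, 9.54, -0.55, 0, 0, -2.5, -1, 9.85, 9.54, -0.55, 0, 0, -2.5, -1, 9.85, 9.54, -0.55, 0, 0, -2.5, -1, 9.85, 9.54, -0.55, 0, 0, -2.5, -1, 9.85, 9.54, -0.55, 0, 0, -2.5, -1]

```text
time_s: 1.4
tcp_pos: [0.4604, 0.0474, 0.2196]
ee_rot: [[0.973, -0.23, -0.001], [-0.23, -0.973, -0.002], [-0.001, 0.002, -1.0]]
wrist_force: [0.7, -0.4, 0.4]
gripper_width: 0.997
```

Run:
```python
from h import *
s=r.sense();print(s["time_s"],s["tcp_pos"],s["joints"].round(1))
print(units((.475,-.3145,.13),toolR(-13)))
im=imaging.capture("wrist");cv2.imwrite("pics/w1.png",im);print(imaging.camera_params("wrist"))
```

```text
1.4 [0.4604145  0.04744165 0.21964518] [ 26.1   5.1 -19.1   0.1 -65.9  50.6]
[ 2.435e+00  8.718e+00  2.257e+00  2.300e-02  8.000e-03 -5.600e-02]
{'intrinsics': array([[305.34321523,   0.        , 317.18407827],
       [  0.        , 305.34321523, 201.77426027],
       [  0.        ,   0.        ,   1.        ]]), 'world_from_camera': array([[-0.22690693, -0.92781311, -0.29610147,  0.54225174],
       [-0.97391442,  0.21678564,  0.06704247,  0.03132434],
       [ 0.00198766,  0.30358989, -0.95280073,  0.40544321],
       [ 0.        ,  0.        ,  0.        ,  1.        ]])}
```

View pics/w1.png

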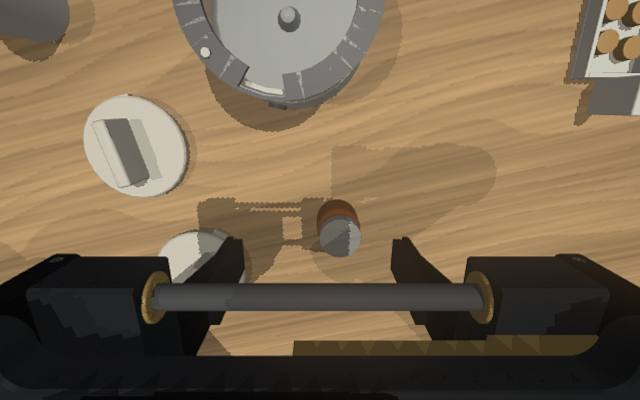

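Emit:
move_arm:
  motion: [2.44, 8.72, 2.26, 0, 0, 0, -1, 2.44, 8.72, 2.26, 0, 0, 0, -1, 2.44, 8.72, 2.26, 0, 0, 0, -1, 2.44, 8.72, 2.26, 0, 0, 0, -1, 2.44, 8.72, 2.26, 0, 0, 0, -1, 2.44, 8.72, 2.26, 0, 0, 0, -1, 2.44, 8.72, 2.26, 0, 0, 0, -1, 2.44, 8.72, 2.26, 0, 0, 0, -1, 2.44, 8.72, 2.26, 0, 0, 0, -1, 2.44, 8.72, 2.26, 0, 0, 0, -1, 2.44, 8.72, 2.26, 0, 0, 0, -1]

```text
time_s: 2.37
tcp_pos: [0.4753, -0.3132, 0.128]
ee_rot: [[0.973, -0.229, -0.004], [-0.229, -0.973, -0.0], [-0.004, 0.001, -1.0]]
wrist_force: [-0.0, -0.0, 0.7]
gripper_width: 0.997
```

Run:
```python
from h import *
s=r.sense();print(s["time_s"],s["tcp_pos"],s["joints"].round(1))
im=imaging.capture("wrist");cv2.imwrite("pics/w2.png",im);np.save("w2",imaging.camera_params("wrist")["world_from_camera"])
im=imaging.capture("top");crop("top",425,165,70,90,6,"pics/t2.png",im)
```

```text
2.3667 [ 0.47534813 -0.31320191  0.12804143] [-17.   20.2 -13.2   0.1 -56.8  93.7]
```

View pics/w2.png

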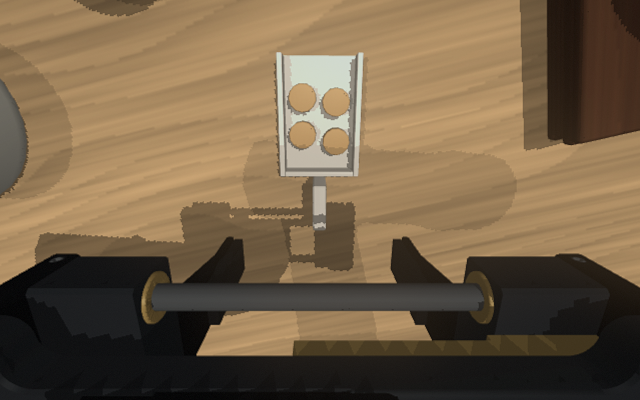

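Run:
```python
from h import *
P=imaging.camera_params("wrist")
a=onz("wrist",319.5,178,.06,P)[:2];b=onz("wrist",319.5,221,.06,P)[:2];print(a,b,(a+b)/2)
L=[onz("wrist",*p,.024,P)[:2] for p in [(277,53),(278,176),(363,53),(358,176)]]
d=[L[0]-L[1],L[2]-L[3]];print([np.degrees(np.arctan2(x[1],x[0])) for x in d],L)
R=toolR(-13.3);x=R[:,0];g=np.array([.470,-.3135,0]);print(units(g+x*.005+[0,0,.019],R))
```

```text
[ 0.49917266 -0.31794922] [ 0.46070642 -0.30915176] [ 0.47993954 -0.31355049]
[np.float64(-14.793315781071195), np.float64(-12.964410779514136)] [array([ 0.6073187 , -0.30522631]), array([ 0.50191462, -0.27739051]), array([ 0.59054744, -0.37786922]), array([ 0.48431219, -0.35341237])]
[-0.008  0.074  2.764  0.017  0.016  0.047]
```

Emit:
move_arm:
  motion: [0, 0.05, 0.9, 0, 0, 0.05, -1, 0, 0.05, 1.8, 0, 0, 0.05, -1, 0, 0.05, 2.5, 0, 0, 0.05, -1, 0, 0.05, 2.72, 0, 0, 0.05, -1, 0, 0.05, 2.72, 0, 0, 0.05, -1, 0, 0.05, 2.72, 0, 0, 0.05, 1, 0, 0.05, 2.72, 0, 0, 0.05, 1, 0, 0.05, 2.72, 0, 0, 0.05, 1, 0, 0.05, 2.72, 0, 0, 0.05, 1, 0, 0.05, 2.72, 0, 0, 0.05, 1, 0, 0.05, 2.72, 0, 0, 0.05, 1, 0, 0.05, 2.72, 0, 0, 0.05, 1, 0, 0.05, 2.72, 0, 0, 0.05, 1, 0, 0.05, 2.72, 0, 0, 0.05, 1]

```text
time_s: 3.63
tcp_pos: [0.4753, -0.3139, 0.0207]
ee_rot: [[0.973, -0.23, -0.002], [-0.23, -0.973, -0.001], [-0.001, 0.001, -1.0]]
wrist_force: [-0.1, -0.3, -0.8]
gripper_width: 0.399
```

Emit:
move_arm:
  motion: [0, 0, 0, 0, 0, 0, 1, 0, 0, 0, 0, 0, 0, 1, 0, 0, 0, 0, 0, 0, 1, 0, 0, 0, 0, 0, 0, 1, 0, 0, 0, 0, 0, 0, 1, 0, 0, 0, 0, 0, 0, 1, 0, 0, 0, 0, 0, 0, 1, 0, 0, 0, 0, 0, 0, 1]

```text
time_s: 4.3
tcp_pos: [0.4752, -0.3139, 0.0207]
ee_rot: [[0.973, -0.231, -0.002], [-0.231, -0.973, -0.001], [-0.002, 0.001, -1.0]]
wrist_force: [0.3, -0.3, -0.2]
gripper_width: 0.136
```

Emit:
move_arm:
  motion: [0, 0, 0, 0, 0, 0, 1, 0, 0, -0.1, 0, 0, 0, 1, 0, 0, -0.25, 0, 0, 0, 1, 0, 0, -0.5, 0, 0, 0, 1, 0, 0, -0.8, 0, 0, 0, 1, 0, 0, -1, 0, 0, 0, 1, 0, 0, -1.1, 0, 0, 0, 1, 0, 0, -1.1, 0, 0, 0, 1]

```text
time_s: 4.97
tcp_pos: [0.4761, -0.3141, 0.0662]
ee_rot: [[0.973, -0.23, 0.001], [-0.23, -0.973, -0.002], [0.001, 0.002, -1.0]]
wrist_force: [0.8, -0.1, -2.3]
gripper_width: 0.133
```

Run:
```python
from h import *
s=r.sense();print(s["time_s"],s["tcp_pos"],s["wrist_force"],s["moment"],s["gripper_width"],s["joints"].round(1))
im=imaging.capture("wrist");cv2.imwrite("pics/w3.png",im)
crop("side",290,250,160,120,5,"pics/s3.png")
```

```text
4.9667 [ 0.47612247 -0.31406826  0.06619138] [ 0.83201426 -0.06446737 -2.2602388 ] [0.00282746 0.02277355 0.00880022] 0.13301782666138542 [-17.1  24.1 -17.4   0.1 -48.4  93.7]
```

View pics/s3.png

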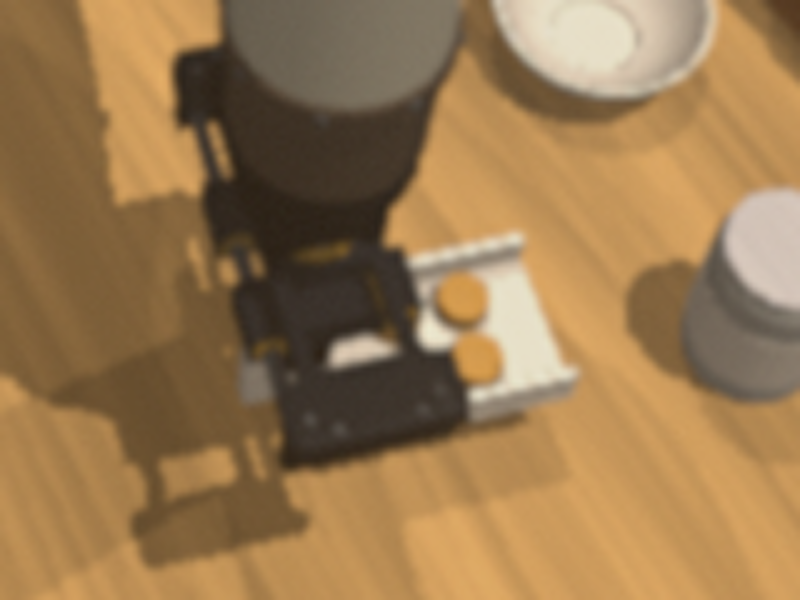

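View pics/w3.png

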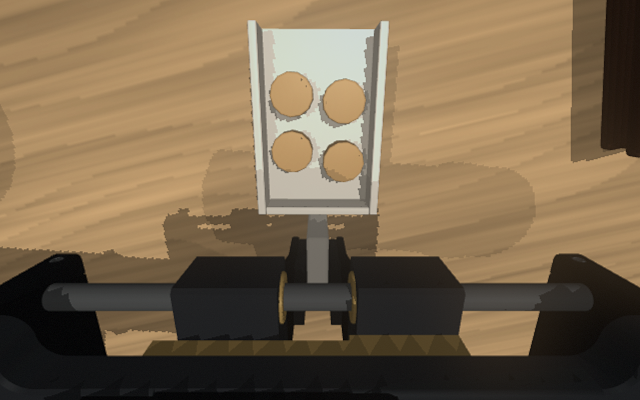

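```bash
cat > tr.py <<'E'
from h import *
def traypts(s,droop,goff,dz=0.019):
    # tray pts in tool frame at level; grasp: handle centre at x=-goff from TCP
    R=s["ee_rot"];o=s["tcp_pos"]
    out=[]
    g=np.array([-goff+.076,0,0])  # tray origin in tool
    pts=dict(FL=(.055,-.038,.024),FR=(.055,.038,.024),BL=(-.055,-.038,.024),BR=(-.055,.038,.024),lip=(.055,0,.004))
    for k,p in pts.items():
        q=np.array([g[0]+p[0],p[1],-(p[2]-.0207)])  # tool z down; TCP was .0207 above table
        piv=np.array([0,0,-.019]); q=piv+Ro.from_rotvec([0,-np.radians(droop),0]).as_matrix()@(q-piv)
        out.append((k,o+R@q))
    return out
if __name__=="__main__":
    s=r.sense();P=imaging.camera_params("wrist")
    for dr in (0,4,8):
        print(dr,[(k,proj("wrist",X,P).round(0)) for k,X in traypts(s,dr,.003)])
E
python3 tr.py
```

```text
0 [('FL', array([248.,  17.])), ('FR', array([392.,  17.])), ('BL', array([259., 213.])), ('BR', array([379., 214.])), ('lip', array([320.,  26.]))]
4 [('FL', array([251.,  24.])), ('FR', array([388.,  24.])), ('BL', array([260., 215.])), ('BR', array([379., 215.])), ('lip', array([319.,  35.]))]
8 [('FL', array([255.,  32.])), ('FR', array([385.,  32.])), ('BL', array([260., 216.])), ('BR', array([378., 216.])), ('lip', array([319.,  44.]))]
```

```bash
cat > pour.py <<'E'
from h import *
C=np.array([.627,.038])
def tcp(tilt,lipoff,lipz,yaw=18.):
    t=np.radians(tilt);h=np.radians(yaw);d=np.array([np.cos(h),np.sin(h)])
    hor=-.128*np.cos(t)+.0167*np.sin(t); z=.128*np.sin(t)+.0167*np.cos(t)
    p=C+d*(lipoff+hor); return np.r_[p,lipz+z],toolR(yaw,tilt)
E
python3 - <<'E'
from pour import *
p,R=tcp(0,-.03,.195);print(p,units(p,R), r.sense()["tcp_pos"])
E
```

```text
[ 0.47673307 -0.01082469  0.2117    ] [-1.712e+00 -7.371e+00 -3.682e+00  7.000e-03  2.400e-02 -6.269e+00] [ 0.47502006 -0.31362708  0.06463302]
```

Emit:
move_arm:
  motion: [0, 0, -0.2, 0, 0, 0, 1, 0, 0, -0.6, 0, 0, 0, 1, 0, 0, -1.1, 0, 0, 0, 1, 0, 0, -1.6, 0, 0, 0, 1, -0.02, -0.1, -2.1, 0, 0, -0.1, 1, -0.06, -0.25, -2.6, 0, 0, -0.2, 1, -0.1, -0.5, -3.1, 0, 0, -0.45, 1, -0.2, -0.85, -3.4, 0, 0, -0.75, 1, -0.3, -1.25, -3.6, 0, 0, -1.1, 1, -0.4, -1.7, -3.7, 0, 0, -1.45, 1, -0.5, -2.15, -3.7, 0, 0, -1.85, 1, -0.6, -2.6, -3.7, 0, 0, -2.2, 1, -0.7, -3.05, -3.7, 0, 0, -2.6, 1, -0.81, -3.5, -3.7, 0, 0, -3, 1, -0.92, -3.95, -3.7, 0, 0, -3.4, 1, -1.02, -4.4, -3.7, 0, 0, -3.75, 1, -1.12, -4.85, -3.7, 0, 0, -4.1, 1, -1.23, -5.3, -3.7, 0, 0, -4.5, 1, -1.33, -5.75, -3.7, 0, 0, -4.9, 1, -1.42, -6.1, -3.7, 0, 0, -5.2, 1]

```text
time_s: 6.73
tcp_pos: [0.4758, -0.0618, 0.2124]
ee_rot: [[0.975, 0.221, -0.003], [0.221, -0.975, -0.0], [-0.003, -0.0, -1.0]]
wrist_force: [-0.5, 0.7, -3.9]
gripper_width: 0.133
```

Run:
```python
from pour import *
s=r.sense();print(s["time_s"],s["tcp_pos"],s["joints"].round(1))
p,R=tcp(0,-.03,.195);print(units(p,R))
im=imaging.capture("wrist");cv2.imwrite("pics/w4.png",im)
```

```text
6.7333 [ 0.47583343 -0.06182378  0.21238025] [ 12.    7.2 -17.7  -0.  -65.3  90.7]
[ 0.304 -1.238  0.016 -0.004  0.033 -1.044]
```

View pics/w4.png

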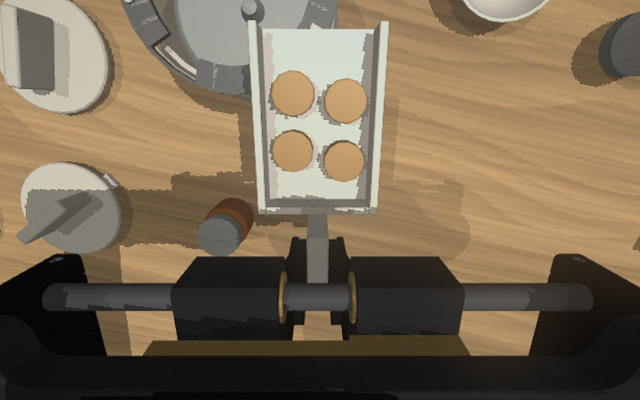

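Biscuits stayed put (around 318,125); tray still level. Continue to the pre-pour pose.

Emit:
move_arm:
  motion: [0.07, -0.3, 0, 0, 0, -0.25, 1, 0.15, -0.6, 0, 0, 0, -0.5, 1, 0.22, -0.9, 0, 0, 0, -0.75, 1, 0.27, -1.1, 0, 0, 0, -0.95, 1, 0.3, -1.24, 0, 0, 0, -1.04, 1, 0.3, -1.24, 0, 0, 0, -1.04, 1, 0.3, -1.24, 0, 0, 0, -1.04, 1]

```text
time_s: 7.37
tcp_pos: [0.4764, -0.0094, 0.2124]
ee_rot: [[0.951, 0.311, -0.003], [0.311, -0.951, 0.0], [-0.003, -0.001, -1.0]]
wrist_force: [-0.4, -0.8, -2.9]
gripper_width: 0.136
```

Run:
```python
from pour import *
s=r.sense();print(s["time_s"],s["tcp_pos"],s["joints"].round(1))
for t in (0,3,6,9,12,15,18,21,24,27,30,33,36,39,42,45,48): print(t,units(*tcp(t,-.03,.195-.028*min(1,t/12)),s).tolist())
im=imaging.capture("wrist");cv2.imwrite("pics/w5.png",im)
im=imaging.capture("side");crop("side",240,100,160,120,5,"pics/s5.png",im)
```

```text
7.3667 [ 0.47642185 -0.00944226  0.21238224] [ 18.4   6.9 -18.1  -0.1 -65.2  89.7]
0 [-0.003, 0.035, 0.017, -0.013, 0.029, 0.02]
3 [0.023, 0.035, 0.025, -0.012, -0.571, 0.02]
6 [0.058, 0.035, 0.035, -0.011, -1.171, 0.02]
9 [0.101, 0.035, 0.046, -0.011, -1.771, 0.021]
12 [0.154, 0.036, 0.06, -0.01, -2.371, 0.021]
15 [0.214, 0.036, -0.098, -0.01, -2.971, 0.021]
18 [0.282, 0.035, -0.252, -0.009, -3.571, 0.022]
21 [0.358, 0.035, -0.403, -0.009, -4.171, 0.022]
24 [0.442, 0.035, -0.55, -0.008, -4.771, 0.022]
27 [0.533, 0.035, -0.692, -0.008, -5.371, 0.022]
30 [0.632, 0.035, -0.829, -0.007, -5.971, 0.023]
33 [0.738, 0.036, -0.96, -0.006, -6.571, 0.023]
36 [0.85, 0.036, -1.086, -0.006, -7.171, 0.023]
39 [0.969, 0.036, -1.206, -0.005, -7.771, 0.023]
42 [1.095, 0.036, -1.32, -0.005, -8.371, 0.024]
45 [1.226, 0.036, -1.427, -0.004, -8.971, 0.024]
48 [1.362, 0.036, -1.526, -0.003, -9.571, 0.024]
```

View pics/w5.png

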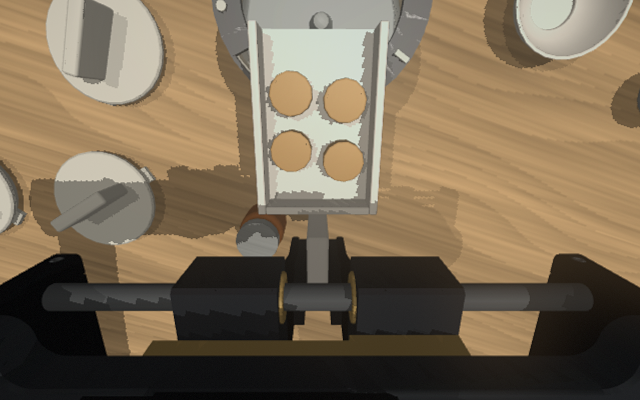

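View pics/s5.png

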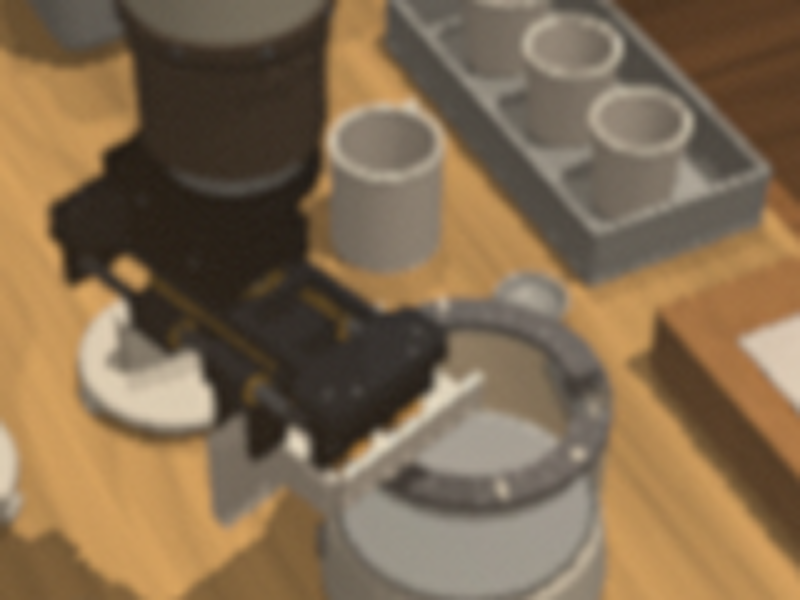

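Emit:
move_arm:
  motion: [0.02, 0.03, 0.02, 0, -0.57, 0, 1, 0.06, 0.03, 0.03, 0, -1.17, 0, 1, 0.1, 0.03, 0.05, 0, -1.77, 0, 1, 0.15, 0.03, 0.06, 0, -2.37, 0, 1, 0.21, 0.03, -0.1, 0, -2.97, 0, 1, 0.28, 0.03, -0.25, 0, -3.57, 0, 1, 0.36, 0.03, -0.4, 0, -4.17, 0, 1, 0.44, 0.03, -0.55, 0, -4.77, 0, 1, 0.53, 0.03, -0.69, 0, -5.37, 0, 1, 0.63, 0.03, -0.83, 0, -5.97, 0, 1, 0.74, 0.03, -0.96, 0, -6.57, 0, 1, 0.85, 0.03, -1.09, 0, -7.17, 0, 1, 0.97, 0.03, -1.21, 0, -7.77, 0, 1, 1.09, 0.03, -1.32, 0, -8.37, 0, 1, 1.23, 0.03, -1.43, 0, -8.97, 0, 1, 1.23, 0.03, -1.43, 0, -8.97, 0, 1, 1.23, 0.03, -1.43, 0, -8.97, 0, 1, 1.23, 0.03, -1.43, 0, -8.97, 0, 1]

```text
time_s: 8.97
tcp_pos: [0.524, 0.004, 0.2693]
ee_rot: [[0.674, 0.309, -0.671], [0.22, -0.951, -0.218], [-0.706, -0.001, -0.709]]
wrist_force: [-0.1, -0.6, -2.6]
gripper_width: 0.134
```

Run:
```python
from pour import *
s=r.sense();print(s["time_s"],s["tcp_pos"],s["joints"].round(1),s["wrist_force"])
im=imaging.capture("wrist");cv2.imwrite("pics/w6.png",im)
im=imaging.capture("side");crop("side",260,100,160,120,5,"pics/s6.png",im)
```

```text
8.9667 [0.52398597 0.00395619 0.26932852] [ 1.810e+01  3.540e+01  1.940e+01 -1.000e-01 -1.188e+02  8.990e+01] [-0.12597219 -0.56227498 -2.6247218 ]
```

View pics/w6.png

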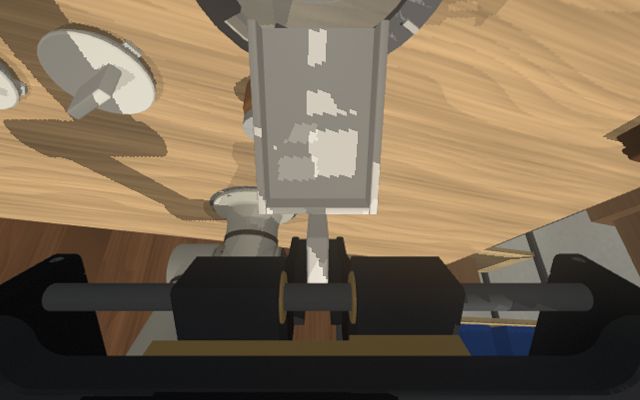

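View pics/s6.png

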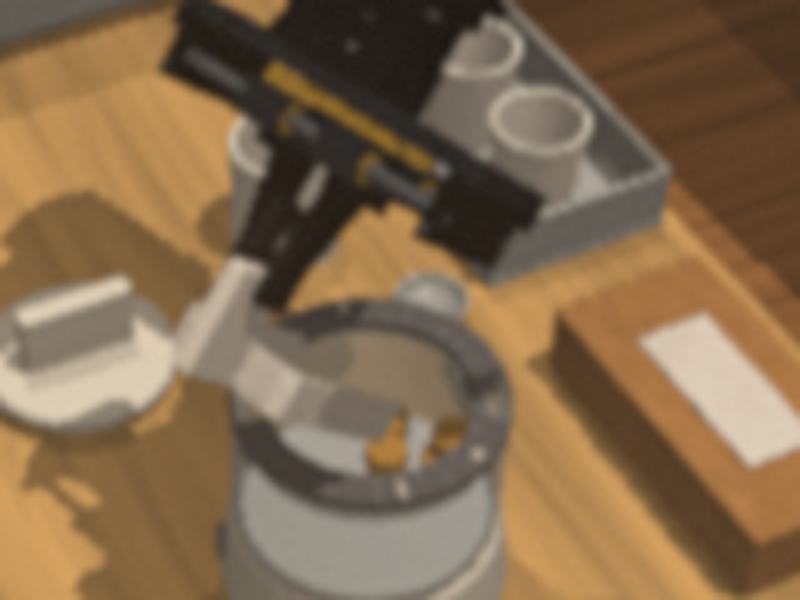

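Run:
```python
from pour import *
s=r.sense()
for t in (36,24,12,0): print(t,units(*tcp(t,-.045,.195),s).tolist())
p=np.array([.4753,-.3140,.20]);print(units(p,toolR(-13.2),s))
```

```text
36 [-0.77, -0.011, 0.285, -0.003, 1.771, 0.013]
24 [-0.683, -0.011, 0.954, -0.005, 4.171, 0.012]
12 [-0.458, -0.01, 1.591, -0.006, 6.571, 0.012]
0 [-0.107, -0.01, 2.166, -0.007, 8.971, 0.011]
[-1.327  7.187  3.784  2.434  8.746  5.926]
```

Emit:
move_arm:
  motion: [-0.4, 0, 0.15, 0, 0.9, 0, 1, -0.77, 0, 0.28, 0, 1.77, 0, 1, -0.75, 0, 0.6, 0, 2.9, 0, 1, -0.7, 0, 0.95, 0, 4.17, 0, 1, -0.58, 0, 1.27, 0, 5.4, 0, 1, -0.46, 0, 1.59, 0, 6.57, 0, 1, -0.3, 0, 1.9, 0, 7.8, 0, 1, -0.1, 0, 2.17, 0, 8.97, 0, 1, -0.1, 0, 2.17, 0, 8.97, 0, 1, -0.1, 0, 2.17, 0, 8.97, 0, 1]

```text
time_s: 9.9
tcp_pos: [0.4593, -0.0171, 0.212]
ee_rot: [[0.951, 0.309, -0.001], [0.309, -0.951, 0.0], [-0.001, -0.001, -1.0]]
wrist_force: [1.0, 0.4, -1.5]
gripper_width: 0.136
```

Run:
```python
from pour import *
s=r.sense();print(s["time_s"],s["tcp_pos"],s["joints"].round(1))
p=np.array([.4753,-.3140,.15]);print(units(p,toolR(-13.2),s))
p=np.array([.4753,-.3140,.0205]);print(units(p,toolR(-13.2),s))
```

```text
9.9 [ 0.45931347 -0.01710261  0.21199427] [ 18.2   5.1 -20.2  -0.1 -64.8  89.9]
[-1.914e+00  7.183e+00  1.546e+00 -6.000e-03  1.500e-02  6.244e+00]
[-1.910e+00  7.186e+00  4.784e+00 -6.000e-03  1.500e-02  6.244e+00]
```

Emit:
move_arm:
  motion: [-0.2, 0.5, 0, 0, 0, 0.4, 1, -0.4, 1.4, 0, 0, 0, 1.2, 1, -0.6, 2.3, 0, 0, 0, 2, 1, -0.85, 3.2, 0, 0, 0, 2.8, 1, -1.1, 4.1, 0.1, 0, 0, 3.6, 1, -1.3, 5, 0.4, 0, 0, 4.4, 1, -1.55, 5.9, 0.8, 0, 0, 5.1, 1, -1.75, 6.6, 1.2, 0, 0, 5.8, 1, -1.9, 7.1, 1.5, 0, 0, 6.2, 1, -1.91, 7.18, 1.55, 0, 0, 6.24, 1, -1.91, 7.18, 2, 0, 0, 6.24, 1, -1.91, 7.18, 2.5, 0, 0, 6.24, 1, -1.91, 7.18, 3, 0, 0, 6.24, 1, -1.91, 7.18, 3.5, 0, 0, 6.24, 1, -1.91, 7.18, 3.9, 0, 0, 6.24, 1, -1.91, 7.18, 4.2, 0, 0, 6.24, 1, -1.91, 7.18, 4.4, 0, 0, 6.24, 1, -1.91, 7.18, 4.5, 0, 0, 6.24, 1]

```text
time_s: 11.4
tcp_pos: [0.4758, -0.3135, 0.0314]
ee_rot: [[0.974, -0.227, -0.002], [-0.227, -0.974, 0.001], [-0.002, -0.0, -1.0]]
wrist_force: [-0.8, 0.1, -0.9]
gripper_width: 0.135
```

Run:
```python
from pour import *
s=r.sense();print(s["time_s"],s["tcp_pos"],s["joints"].round(1),s["wrist_force"])
im=imaging.capture("wrist");cv2.imwrite("pics/w7.png",im)
import tr
for dr in (0,3): print(dr,[(k,proj("wrist",X).round(0)) for k,X in tr.traypts(s,dr,.003)])
im=imaging.capture("top");cv2.imwrite("pics/t7.png",im);crop("top",275,125,90,90,6,"pics/t7c.png",im)
```

```text
11.4 [ 0.47579175 -0.31351953  0.03136808] [-17.1  26.7 -19.2   0.  -44.2  94. ] [-0.77840185  0.05227624 -0.91138839]
0 [('FL', array([247.,  16.])), ('FR', array([392.,  16.])), ('BL', array([259., 213.])), ('BR', array([379., 213.])), ('lip', array([319.,  26.]))]
3 [('FL', array([250.,  22.])), ('FR', array([389.,  22.])), ('BL', array([260., 214.])), ('BR', array([379., 214.])), ('lip', array([319.,  32.]))]
```

View pics/w7.png

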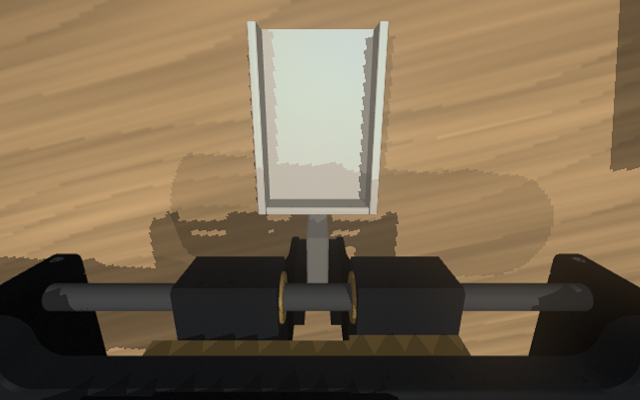

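View pics/t7c.png

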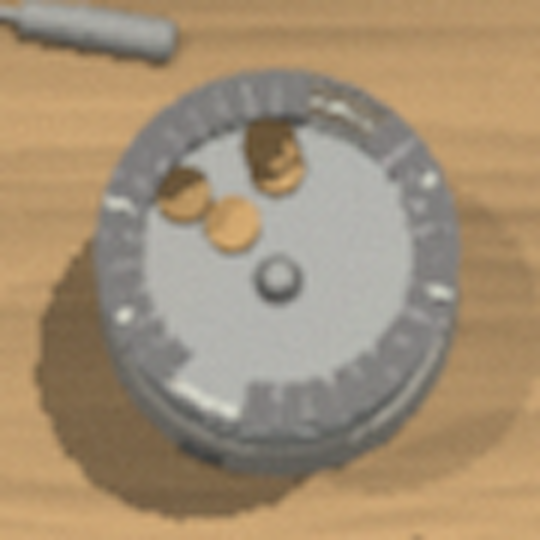

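Emit:
move_arm:
  motion: [0, 0, 0.15, 0, 0, 0, 1, 0, 0, 0.24, 0, 0, 0, 1, 0, 0, 0.28, 0, 0, 0, 1, 0, 0, 0.28, 0, 0, 0, 1, 0, 0, 0.28, 0, 0, 0, 0.2, 0, 0, 0.28, 0, 0, 0, 0, 0, 0, 0.28, 0, 0, 0, 0, 0, 0, 0.28, 0, 0, 0, 0, 0, 0, 0.28, 0, 0, 0, 0, 0, 0, 0.28, 0, 0, 0, 0, 0, 0, 0.28, 0, 0, 0, 0]

```text
time_s: 12.42
tcp_pos: [0.4758, -0.3137, 0.0208]
ee_rot: [[0.974, -0.227, -0.002], [-0.227, -0.974, 0.0], [-0.002, 0.0, -1.0]]
wrist_force: [-0.1, 0.5, -0.4]
gripper_width: 0.483
```

Run:
```python
from pour import *
s=r.sense()
print(units((.54,.045,.26),toolR(-13),s),units((.476,-.3137,.24),toolR(-13),s))
```

```text
[-4.840e-01 -9.097e+00 -5.981e+00  1.000e-03  1.800e-02 -2.600e-02] [-4.000e-03 -0.000e+00 -5.481e+00  1.000e-03  1.800e-02 -2.600e-02]
```

Emit:
move_arm:
  motion: [0, 0, -0.3, 0, 0, 0, -1, 0, 0, -0.9, 0, 0, 0, -1, 0, 0, -1.8, 0, 0, 0, -1, 0, 0, -2.8, 0, 0, 0, -1, 0, 0, -3.8, 0, 0, 0, -1, 0, 0, -4.8, 0, 0, 0, -1, 0, -0.6, -5.6, 0, 0, 0, -1, 0, -1.4, -6, 0, 0, 0, -1, -0.1, -2.3, -6, 0, 0, 0, -1, -0.15, -3.3, -6, 0, 0, 0, -1, -0.2, -4.3, -6, 0, 0, 0, -1, -0.25, -5.3, -6, 0, 0, 0, -1, -0.3, -6.3, -6, 0, 0, 0, -1, -0.4, -7.3, -6, 0, 0, 0, -1, -0.45, -8.2, -6, 0, 0, 0, -1, -0.48, -8.9, -6, 0, 0, 0, -1, -0.48, -9.1, -6, 0, 0, 0, -1, -0.48, -9.1, -6, 0, 0, 0, -1, -0.48, -9.1, -6, 0, 0, 0, -1]

```text
time_s: 14.0
tcp_pos: [0.5399, 0.0449, 0.2605]
ee_rot: [[0.974, -0.227, -0.002], [-0.227, -0.974, -0.0], [-0.002, 0.001, -1.0]]
wrist_force: [-0.1, -1.2, 0.7]
gripper_width: 1.0
```

Run:
```python
from pour import *
s=r.sense();print(s["time_s"],s["tcp_pos"],s["joints"].round(1))
np.save("w8",imaging.camera_params("wrist")["world_from_camera"])
im=imaging.capture("wrist");cv2.imwrite("pics/w8.png",im)
im=imaging.capture("side");cv2.imwrite("pics/s8.png",im)
im=imaging.capture("top");cv2.imwrite("pics/t8.png",im)
```

```text
14.0 [0.53989557 0.04486429 0.2605284 ] [ 21.9  11.7  -5.1  -0.  -73.3  55. ]
```

View pics/w8.png

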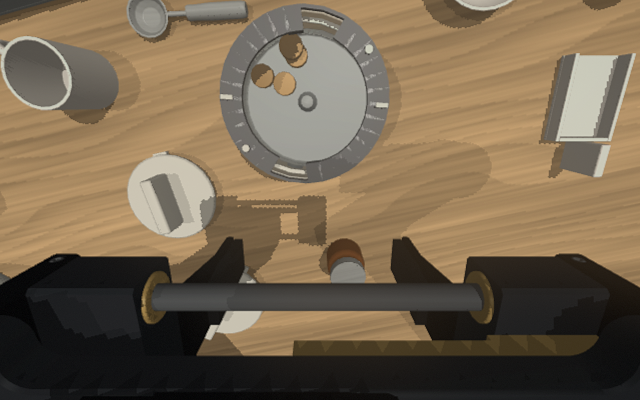

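View pics/s8.png

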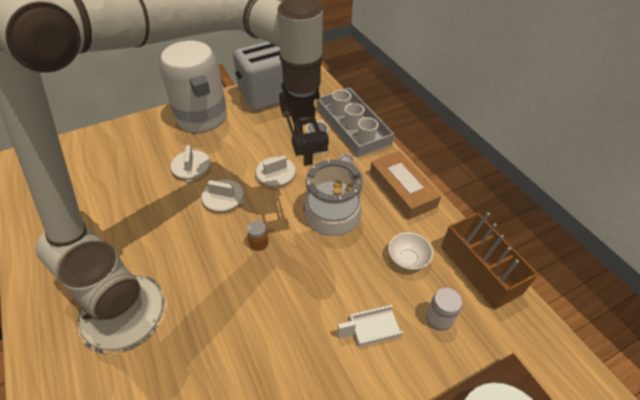

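Run:
```python
import re
src=open("m1.py").read().split("marks=")[0]
exec(src.replace('t=cv2.imread("pics/top0.png");s=cv2.imread("pics/side0.png")',''))
P=imaging.camera_params("wrist")
im=cv2.imread("pics/w8.png");pts=[]
for (u,v,a) in [(369,49,-40),(381,105,-80),(246,148,140),(226,97,100)]:
    c=cen(im,u,v,5);X=onz("wrist",*c,.152,P)[:2];pts.append(X);print(a,np.round(c,1),X.round(4))
pts=np.array(pts);C=pts.mean(0);d=pts-C;print(C,np.hypot(*d.T),(np.degrees(np.arctan2(d[:,1],d[:,0]))-[-40,-80,140,100])%360-360)
print("spindle?",onz("wrist",307.5,102,.085,P))
# lid A: bar top corners and flange
crop("wrist",110,140,120,110,6,"pics/l8.png",im)
# lid flange by mask
hsv=cv2.cvtColor(im,cv2.COLOR_BGR2HSV);m=((hsv[...,1]<60)&(hsv[...,2]>110)).astype(np.uint8);m[:, :110]=0;m[:,230:]=0;m[:145]=0;m[245:]=0
cs,_=cv2.findContours(m,0,2);c=max(cs,key=cv2.contourArea);e=cv2.fitEllipse(cv2.convexHull(c));print(e,onz("wrist",*e[0],.021,P))
t=cv2.imread("pics/t8.png");crop("top",200,160,90,90,6,"pics/lt8.png",t)
```

```text
-40 [368.1  49.5] [ 0.6563 -0.028 ]
-80 [381.2 105.6] [ 0.6075 -0.0314]
140 [245.  148.1] [0.5989 0.1022]
100 [225.8  97.1] [0.6472 0.1055]
[0.62745993 0.03705938] [0.0711903  0.07133545 0.07113422 0.07121218] [-26.10412288 -26.25950724 -26.31256309 -26.07103014]
spindle? [0.62694373 0.03573588 0.085     ]
((170.73153686523438, 195.19338989257812), (79.97721862792969, 91.96964263916016), 129.24154663085938) [0.5480839  0.26153129 0.021     ]
```

View pics/l8.png

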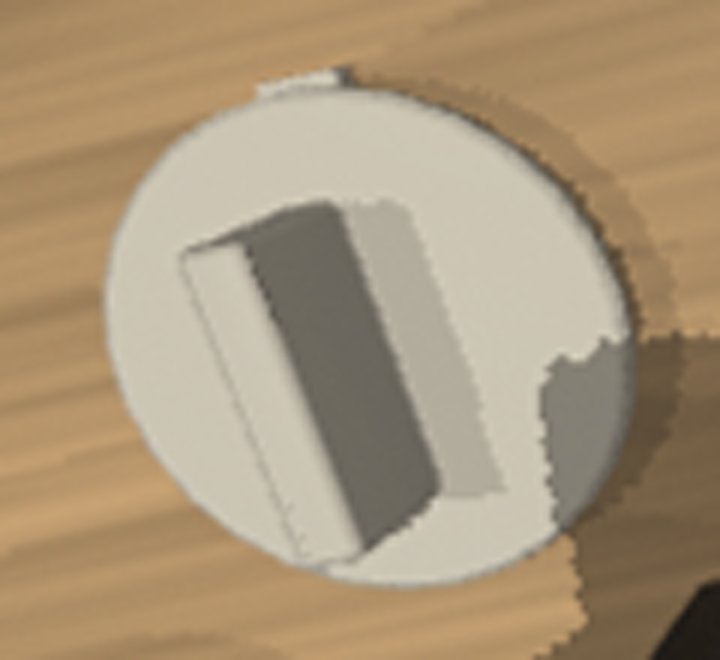

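Run:
```python
from h import *
P=imaging.camera_params("wrist")
q=[onz("wrist",110+x/6-.42,140+y/6-.42,.067,P)[:2] for x,y in [(182,253),(243,243),(302,560),(364,550)]]
print(np.round(q,4),np.mean(q,0))
a=(q[0]+q[1]-q[2]-q[3])/2;print(np.linalg.norm(a),np.degrees(np.arctan2(a[1],a[0])))
for b in (q[0]-q[2],q[1]-q[3]):print(np.degrees(np.arctan2(b[1],b[0])))
print(units((.543,.262,.16),toolR(-1.5)))
```

```text
[[0.5819 0.2678]
 [0.581  0.2543]
 [0.5095 0.2699]
 [0.5086 0.2554]] [0.54528052 0.26183938]
0.07238857049694282 -1.3039225138331407
-1.686539813230307
-0.9210470387420744
[-1.170e+00 -5.330e+00  2.521e+00  1.000e-03  1.900e-02 -2.348e+00]
```

View pics/lt8.png

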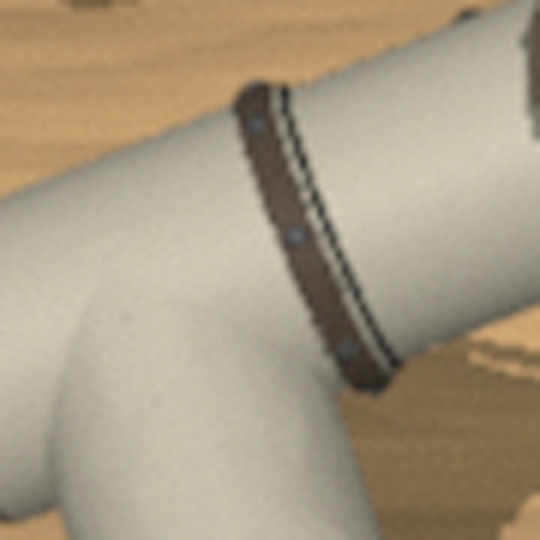

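Lid bar yaw ≈ -1.4°, centre ≈ (0.544, 0.262). Go above it and look closely.

Emit:
move_arm:
  motion: [-0.2, -0.9, 0, 0, 0, -0.4, -1, -0.4, -1.8, 0, 0, 0, -0.8, -1, -0.6, -2.7, 0.4, 0, 0, -1.2, -1, -0.8, -3.6, 1, 0, 0, -1.6, -1, -1, -4.5, 1.7, 0, 0, -2, -1, -1.15, -5.2, 2.4, 0, 0, -2.3, -1, -1.17, -5.33, 2.52, 0, 0, -2.35, -1, -1.17, -5.33, 2.52, 0, 0, -2.35, -1, -1.17, -5.33, 2.52, 0, 0, -2.35, -1]

```text
time_s: 14.9
tcp_pos: [0.5434, 0.2609, 0.1602]
ee_rot: [[1.0, -0.027, -0.002], [-0.027, -1.0, -0.001], [-0.002, 0.001, -1.0]]
wrist_force: [0.7, -0.3, 0.6]
gripper_width: 0.998
```

Run:
```python
from h import *
s=r.sense();print(s["time_s"],s["tcp_pos"],s["joints"].round(1))
np.save("w9",imaging.camera_params("wrist")["world_from_camera"])
im=imaging.capture("wrist");cv2.imwrite("pics/w9.png",im)
crop("wrist",220,60,200,150,4,"pics/l9.png",im)
```

```text
14.9 [0.54341883 0.26094529 0.16015036] [ 41.   21.6  -5.9  -0.  -62.6  47.5]
```

View pics/w9.png

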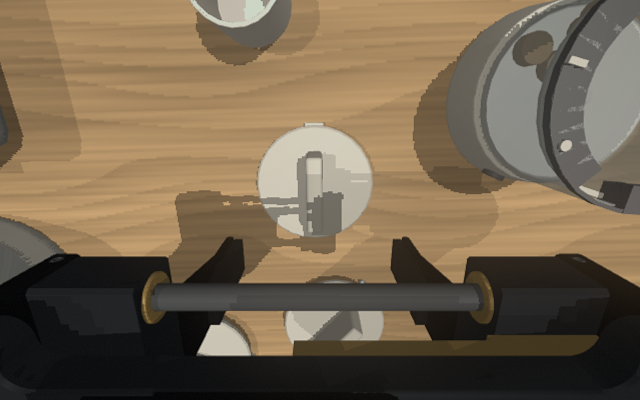

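View pics/l9.png

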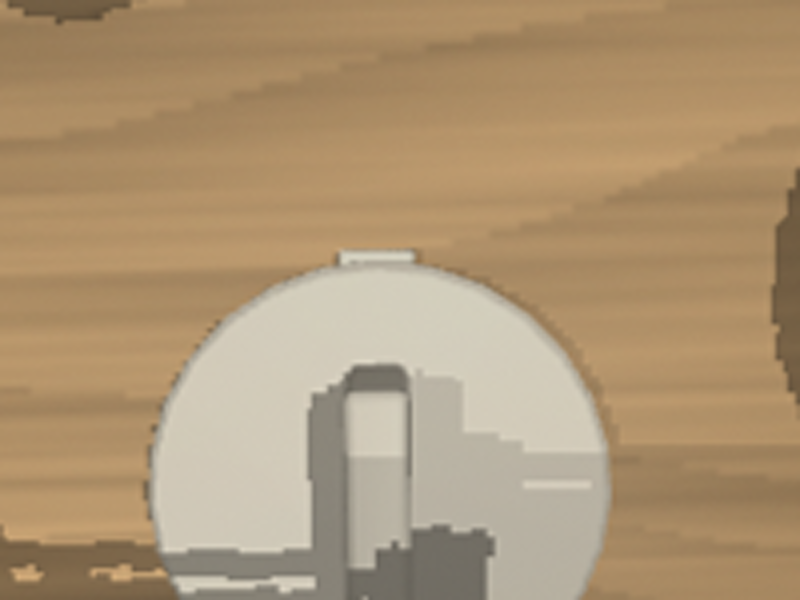

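Run:
```python
from h import *
P=imaging.camera_params("wrist");im=cv2.imread("pics/w9.png")
hsv=cv2.cvtColor(im,cv2.COLOR_BGR2HSV);m=((hsv[...,1]<65)&(hsv[...,2]>70)).astype(np.uint8)*255
m2=np.zeros_like(m);m2[110:245,245:390]=m[110:245,245:390]
m2=cv2.morphologyEx(m2,cv2.MORPH_CLOSE,np.ones((5,5)));m2=cv2.morphologyEx(m2,cv2.MORPH_OPEN,np.ones((9,15)))
cs,_=cv2.findContours(m2,0,2);c=cv2.convexHull(max(cs,key=cv2.contourArea))
X=np.array([onz("wrist",*p[0],.021,P)[:2] for p in c])
# circle fit
A=np.c_[2*X,np.ones(len(X))];sol=np.linalg.lstsq(A,(X**2).sum(1),rcond=None)[0];rr=np.sqrt(sol[2]+sol[:2]@sol[:2]);print("circle",sol[:2],rr,np.abs(np.hypot(*(X-sol[:2]).T)-rr).max())
f=lambda x,y,z:onz("wrist",220+x/4-.375,60+y/4-.375,z,P)[:2]
for p in [(345,392),(408,392)]:print("bar +x end",f(*p,.067))
a,b=f(340,257,.007),f(416,257,.007);print("lug",a,b)
for y in (395,450,500,540):print("bar edges y",f(345,y,.067),f(409,y,.067))
```

```text
circle [0.54523849 0.26507395] 0.06369756107407062 0.002799274210761732
bar +x end [0.58198424 0.27145137]
bar +x end [0.58160092 0.25695359]
lug [0.60874867 0.27393006] [0.60820492 0.2533864 ]
bar edges y [0.58129136 0.2714775 ] [0.58090168 0.2567386 ]
bar edges y [0.56840274 0.27196352] [0.56800782 0.25702006]
bar edges y [0.55637138 0.27241721] [0.55597159 0.2572828 ]
bar edges y [0.54652261 0.2727886 ] [0.54611884 0.25749787]
```

Run:
```python
from h import *
print(units((.544,.264,.026),toolR(-1.8)))
```

```text
[-0.000e+00 -7.800e-02  3.383e+00 -5.000e-03  1.000e-03  4.700e-02]
```

Emit:
move_arm:
  motion: [0, -0.08, 0, 0, 0, 0.05, -1, 0, -0.08, 0.9, 0, 0, 0.05, -1, 0, -0.08, 1.8, 0, 0, 0.05, -1, 0, -0.08, 2.6, 0, 0, 0.05, -1, 0, -0.08, 3.1, 0, 0, 0.05, -1, 0, -0.08, 3.35, 0, 0, 0.05, 0, 0, -0.08, 3.35, 0, 0, 0.05, 1, 0, -0.08, 3.35, 0, 0, 0.05, 1, 0, -0.08, 3.35, 0, 0, 0.05, 1, 0, -0.08, 3.35, 0, 0, 0.05, 1, 0, -0.08, 3.35, 0, 0, 0.05, 1, 0, -0.08, 3.35, 0, 0, 0.05, 1, 0, -0.08, 3.35, 0, 0, 0.05, 1, 0, -0.08, 3.35, 0, 0, 0.05, 1, 0, -0.08, 3.35, 0, 0, 0.05, 1, 0, -0.08, 3.35, 0, 0, 0.05, 1, 0, -0.08, 3.35, 0, 0, 0.05, 1, 0, -0.08, 3.35, 0, 0, 0.05, 1, 0, -0.08, 3.35, 0, 0, 0.05, 1, 0, -0.08, 3.35, 0, 0, 0.05, 1]

```text
time_s: 16.62
tcp_pos: [0.544, 0.264, 0.0273]
ee_rot: [[0.999, -0.032, -0.0], [-0.032, -0.999, 0.0], [-0.0, -0.0, -1.0]]
wrist_force: [-0.4, 0.6, 0.6]
gripper_width: 0.18
```

Run:
```python
from h import *
s=r.sense();print(s["time_s"],s["tcp_pos"],s["gripper_width"],16/87,s["wrist_force"],Ro.from_matrix(s["ee_rot"]).as_euler("ZYX",degrees=True))
im=imaging.capture("wrist");cv2.imwrite("pics/w10.png",im)
```

```text
16.6167 [0.54398209 0.2640288  0.02727841] 0.18019069115633837 0.1839080459770115 [-0.39559922  0.63113967  0.61297232] [-1.81690730e+00  1.06758212e-02 -1.79984495e+02]
```

View pics/w10.png

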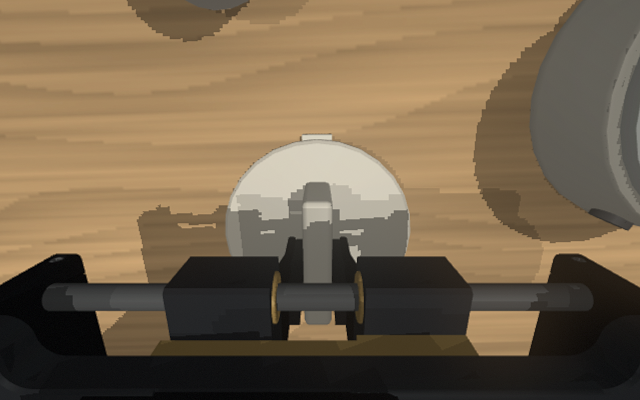

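Run:
```python
from h import *
P=imaging.camera_params("wrist");s=r.sense();A=s["ee_rot"];o=s["tcp_pos"]
im=cv2.imread("pics/w10.png");crop("wrist",215,125,205,110,3.9,"pics/l10.png",im)
t=lambda u,v,z:(A.T@(onz("wrist",u,v,z,P)-o)*1000).round(1)
print("bar far",t(303,202,.067),t(331,202,.067),"near",t(317,324,.067))
print("flange front",t(318,140,.021),"L",t(226,222,.021),"R",t(410,222,.021))
print("lug",t(302,134,.007),t(333,134,.007))
```

```text
bar far [ 37.5  -8.4 -39.7] [ 37.6   5.7 -39.7] near [-36.2  -1.3 -39.7]
flange front [63.3 -0.8  6.3] L [  8.7 -62.7   6.3] R [ 8.8 61.4  6.3]
lug [ 65.7 -11.3  20.3] [65.7  9.2 20.3]
```

View pics/l10.png

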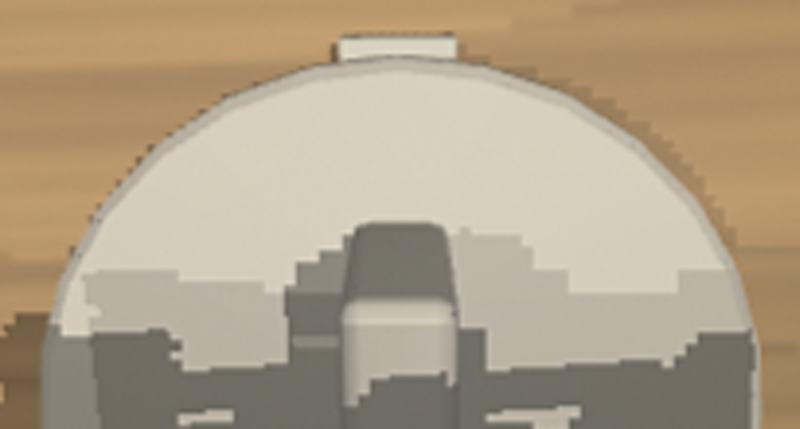

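Run:
```python
from h import *
print(units((.627,.0365,.205),toolR(-26.2)))
```

```text
[ 2.254e+00  5.618e+00 -4.445e+00 -3.000e-03  3.000e-03  4.876e+00]
```

Emit:
move_arm:
  motion: [0, 0, -0.15, 0, 0, 0, 1, 0, 0, -0.5, 0, 0, 0, 1, 0, 0, -1.1, 0, 0, 0, 1, 0, 0, -1.8, 0, 0, 0, 1, 0, 0, -2.5, 0, 0, 0, 1, 0, 0, -3.2, 0, 0, 0, 1, 0.05, 0.15, -4, 0, 0, 0.1, 1, 0.2, 0.5, -4.6, 0, 0, 0.45, 1, 0.45, 1.1, -4.8, 0, 0, 0.95, 1, 0.7, 1.8, -4.9, 0, 0, 1.55, 1, 1, 2.5, -4.9, 0, 0, 2.2, 1, 1.3, 3.2, -4.9, 0, 0, 2.8, 1, 1.55, 3.9, -4.9, 0, 0, 3.4, 1, 1.85, 4.6, -4.9, 0, 0, 4, 1, 2.05, 5.15, -4.9, 0, 0, 4.5, 1, 2.2, 5.5, -4.7, 0, 0, 4.8, 1, 2.25, 5.62, -4.5, 0, 0, 4.88, 1, 2.25, 5.62, -4.45, 0, 0, 4.88, 1, 2.25, 5.62, -4.45, 0, 0, 4.88, 1]

```text
time_s: 18.25
tcp_pos: [0.6258, 0.0366, 0.2038]
ee_rot: [[0.897, -0.442, -0.003], [-0.442, -0.897, 0.0], [-0.003, 0.001, -1.0]]
wrist_force: [-0.9, 0.8, -1.5]
gripper_width: 0.181
```

Run:
```python
from h import *
s=r.sense();print(s["time_s"],s["tcp_pos"],s["gripper_width"],s["wrist_force"],Ro.from_matrix(s["ee_rot"]).as_euler("ZYX",degrees=True),s["joints"].round(1))
np.save("w11",imaging.camera_params("wrist")["world_from_camera"])
im=imaging.capture("wrist");cv2.imwrite("pics/w11.png",im)
im=imaging.capture("side");crop("side",260,100,160,120,5,"pics/s11.png",im)
```

```text
18.25 [0.62584473 0.03660979 0.20380377] 0.18125957522878824 [-0.92814516  0.78780785 -1.52772509] [-2.62087170e+01  1.62793447e-01  1.79923036e+02] [ 18.1  22.1   1.4  -0.1 -69.5  45.7]
```

View pics/w11.png

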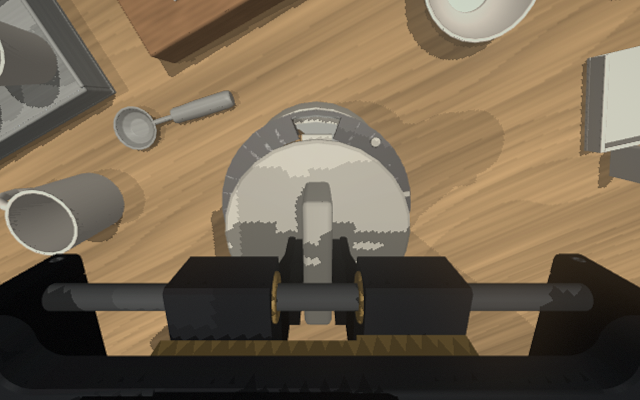

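View pics/s11.png

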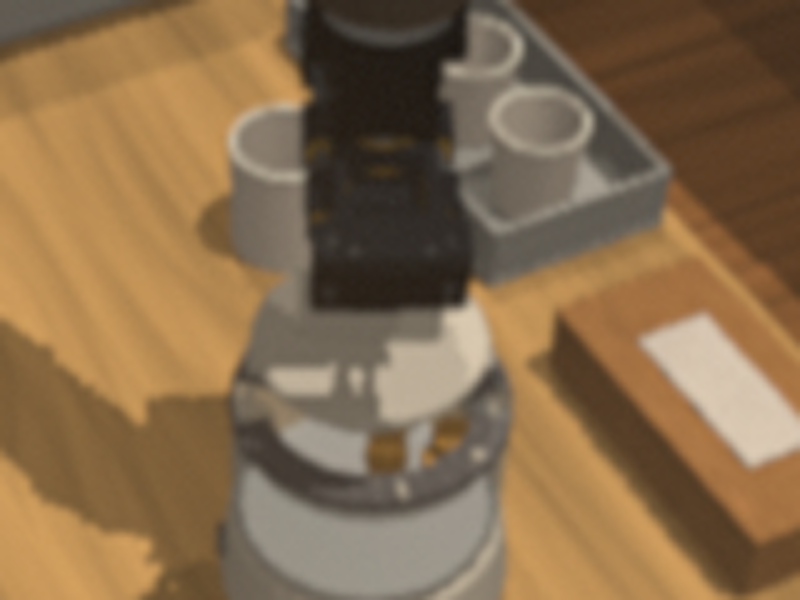

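Run:
```python
from h import *
P=imaging.camera_params("wrist");s=r.sense();A=s["ee_rot"];o=s["tcp_pos"];print(o)
t=lambda u,v,z:(A.T@(onz("wrist",u,v,z,P)-o)*1000).round(1)
crop("wrist",215,95,200,80,4,"pics/l11.png",cv2.imread("pics/w11.png"))
print(t(294,125,.15),t(340,125,.15),"pip",t(375.5,142,.152))
a=np.radians(40);print("pip expected in tool (axis at TCP)",71.5*np.cos(a),71.5*np.sin(a))
print(units((.627,.0366,.165),toolR(-26.2)))
```

```text
[0.62660823 0.03739791 0.20524427]
[ 68.7 -19.1  55.2] [68.8 16.2 55.2] pip [56.1 43.8 53.2]
pip expected in tool (axis at TCP) 54.77217768300693 45.959314092587555
[ 1.800e-02  1.400e-02  1.006e+00 -1.000e-03  5.000e-03  1.500e-02]
```

View pics/l11.png

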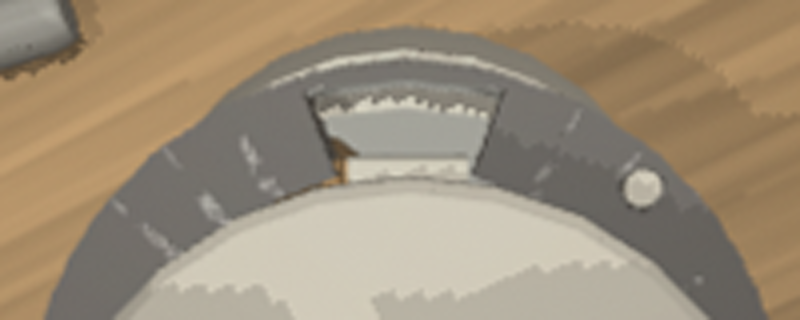

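Run:
```python
from h import *
print(units((.6273,.0376,.165),toolR(-26.2)))
```

```text
[ 1.400e-02 -1.200e-02  1.006e+00 -1.000e-03  5.000e-03  1.500e-02]
```

Emit:
move_arm:
  motion: [0.015, -0.012, 0.2, 0, 0, 0.01, 1, 0.015, -0.012, 0.4, 0, 0, 0.01, 1, 0.015, -0.012, 0.55, 0, 0, 0.01, 1, 0.015, -0.012, 0.65, 0, 0, 0.01, 1, 0.015, -0.012, 0.75, 0, 0, 0.01, 1, 0.015, -0.012, 0.75, 0, 0, 0.01, 1, 0.015, -0.012, 0.75, 0, 0, 0.01, 1]

```text
time_s: 18.93
tcp_pos: [0.6273, 0.0375, 0.175]
ee_rot: [[0.897, -0.441, -0.001], [-0.441, -0.897, -0.0], [-0.001, 0.0, -1.0]]
wrist_force: [0.3, -0.2, -1.2]
gripper_width: 0.184
```

Emit:
move_arm:
  motion: [0, 0, 0.06, 0, 0, 0, 1, 0, 0, 0.12, 0, 0, 0, 1, 0, 0, 0.18, 0, 0, 0, 1, 0, 0, 0.24, 0, 0, 0, 1, 0, 0, 0.28, 0, 0, 0, 1, 0, 0, 0.28, 0, 0, 0, 1, 0, 0, 0.28, 0, 0, 0, 1]

```text
time_s: 19.52
tcp_pos: [0.6273, 0.0374, 0.1637]
ee_rot: [[0.897, -0.441, -0.001], [-0.441, -0.897, -0.0], [-0.001, 0.001, -1.0]]
wrist_force: [0.4, 0.3, -1.4]
gripper_width: 0.183
```

Emit:
move_arm:
  motion: [0, 0, 0.03, 0, 0, 0, 1, 0, 0, 0.05, 0, 0, 0, 1, 0, 0, 0.05, 0, 0, 0, 1, 0, 0, 0.05, 0, 0, 0, 1]

```text
time_s: 19.85
tcp_pos: [0.6274, 0.0375, 0.1623]
ee_rot: [[0.898, -0.441, -0.0], [-0.441, -0.898, -0.0], [-0.0, 0.0, -1.0]]
wrist_force: [-1.1, 1.0, 1.6]
gripper_width: 0.18
```

Run:
```python
from h import *
s=r.sense();print(s["time_s"],s["tcp_pos"],s["wrist_force"],s["moment"])
im=imaging.capture("wrist");cv2.imwrite("pics/w12.png",im)
im=imaging.capture("side");crop("side",270,110,140,110,5,"pics/s12.png",im)
print(units(s["tcp_pos"],toolR(-66.2)))
```

```text
19.85 [0.62744348 0.03751061 0.16225857] [-1.14584249  1.04284848  1.58025116] [0.05704761 0.24309385 0.0100825 ]
[-1.000e-03  0.000e+00  0.000e+00  2.000e-03  0.000e+00  8.008e+00]
```

View pics/w12.png

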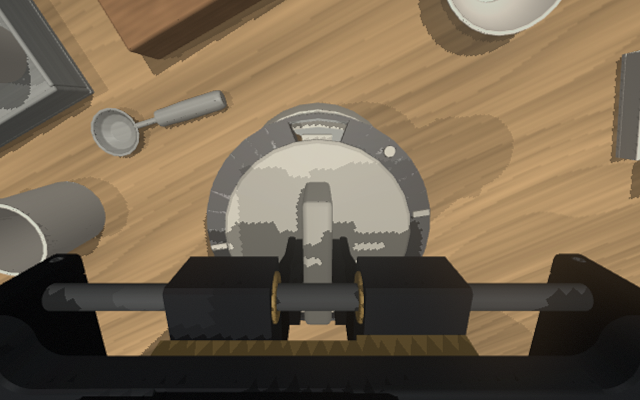

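View pics/s12.png

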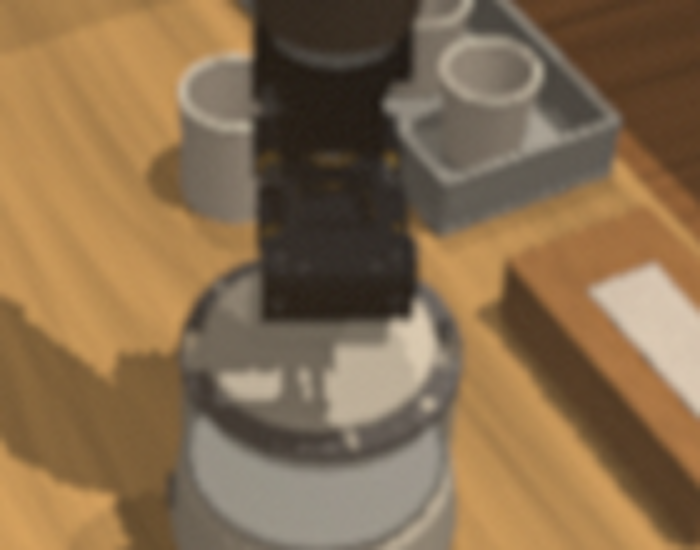

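Emit:
move_arm:
  motion: [0, 0, 0, 0, 0, 0.4, 1, 0, 0, 0, 0, 0, 0.9, 1, 0, 0, 0, 0, 0, 1.4, 1, 0, 0, 0, 0, 0, 1.9, 1, 0, 0, 0, 0, 0, 2.4, 1, 0, 0, 0, 0, 0, 2.9, 1, 0, 0, 0, 0, 0, 3.4, 1, 0, 0, 0, 0, 0, 3.9, 1, 0, 0, 0, 0, 0, 4.4, 1, 0, 0, 0, 0, 0, 4.9, 1, 0, 0, 0, 0, 0, 5.4, 1, 0, 0, 0, 0, 0, 5.9, 1, 0, 0, 0, 0, 0, 6.4, 1, 0, 0, 0, 0, 0, 6.8, 1, 0, 0, 0, 0, 0, 7.2, 1, 0, 0, 0, 0, 0, 7.5, 1, 0, 0, 0, 0, 0, 7.8, 1, 0, 0, 0, 0, 0, 8, 1, 0, 0, 0, 0, 0, 8, 1, 0, 0, 0, 0, 0, 8, 1]

```text
time_s: 21.62
tcp_pos: [0.6274, 0.0373, 0.1623]
ee_rot: [[0.405, -0.915, -0.0], [-0.915, -0.405, -0.0], [0.0, 0.0, -1.0]]
wrist_force: [-1.2, -0.5, 0.5]
gripper_width: 0.185
```

Run:
```python
from h import *
s=r.sense();print(s["time_s"],s["tcp_pos"],s["gripper_width"],s["wrist_force"],s["moment"],Ro.from_matrix(s["ee_rot"]).as_euler("ZYX",degrees=True),s["joints"].round(1))
P=imaging.camera_params("wrist")
im=imaging.capture("wrist");cv2.imwrite("pics/w13.png",im)
im=imaging.capture("side");cv2.imwrite("pics/s13.png",im);crop("side",270,110,140,110,5,"pics/s13c.png",im)
crop("wrist",200,90,240,150,3.3,"pics/w13c.png",cv2.imread("pics/w13.png"))
```

```text
21.6167 [0.62740118 0.03732092 0.16225325] 0.18504893277965614 [-1.15476149 -0.4521643   0.51144918] [-0.19952392  0.17946515  0.09081727] [-6.61366417e+01 -1.09338360e-02  1.79972982e+02] [ 18.1  23.9  -2.    0.  -64.2   5.7]
```

View pics/w13c.png

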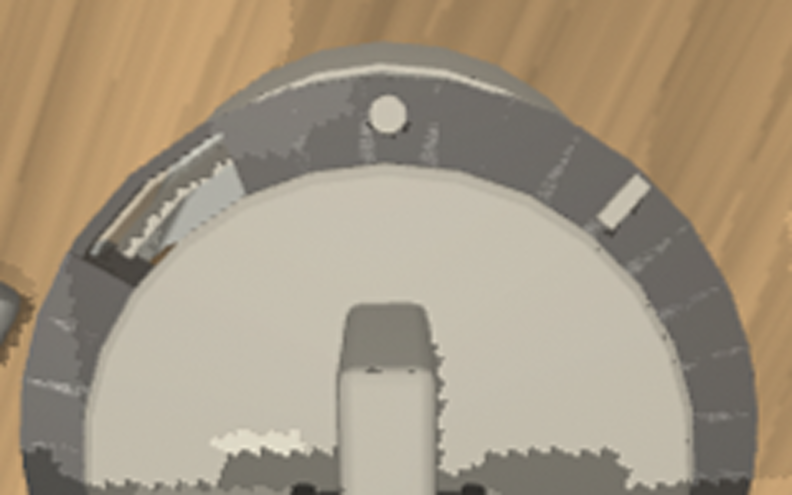

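View pics/s13.png

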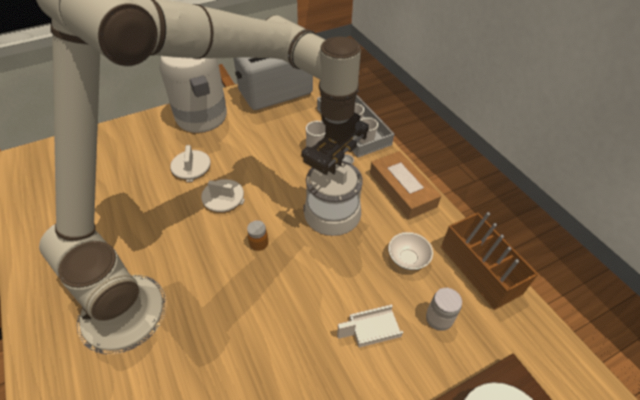

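Run:
```python
from h import *
s=r.sense();print(s["time_s"],np.abs(s["joint_velocities"]).max(),s["moment"][2],s["gripper_width"],s["tcp_pos"])
print(r.finish_job())
```

```text
21.7167 0.10911943502958885 0.08625667334830292 0.18091456902702918 [0.62738901 0.0373055  0.16224417]
the job is handed in; nothing more can be done
None
```

I finished the task and handed it in at about 21.7 s; the hand-in reports no verdict, so success is judged only from my own checks.

- **Biscuits:** I tipped the tray over the mouth at about 45 degrees. In later pictures the tray was empty and all four biscuits were in the bowl, two of them stacked.
- **Tray:** It is back upright at its original spot, released and far from the chopper, as seen in the side and wrist pictures after release and the side picture before hand-in.
- **Lid:** I took the lid farthest from the base, about 0.60 m away. It dropped through the gaps with almost no contact force, and its height shows it fully seated.
- **Twist:** I turned it 40 degrees clockwise. The last wrist picture shows the bar pointing at the round pip. The gripper still holds it (opening about 16 mm, the bar's width) against roughly 0.09 N m, and the arm was essentially still.

The catch angle cannot be read directly, so I judged it from the 40 degree turn and that torque. The cameras disagreed by about 1 to 3 mm on the chopper centre, and I used a value between the estimates. No check failed. I saw no bystander moved in the last side picture, but I did not measure their positions.

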